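# Fetch the bail-lid jar from behind the sifter and the pepper mill

## Task

The cook wants the glass jar with the wire bail lid, which stands in the white caddy behind the sifter and the pepper mill: first lift the sifter and the mill out of the way and stand both in the metal pan, then lift out the jar and stand it in the middle of the cork trivet, and last put the sifter and the mill each back on the very spot in the caddy where it stood. Keep all three upright, set the jar down gently, and leave the red measuring cups, the salt crock and the wooden spoon alone.

Things in the scene. Friction and masses are not known exactly. Their poses are not given: they have to be found in the camera images.
- jar_mid (a point): The jar to fetch: closed clear glass, cinnamon sticks inside, steel wire bail; loose, 0.26 kg. Body 62 mm in diameter up to 60 mm, then a narrower neck, lid 54 mm; 88 mm tall. Point on its axis 44 mm above its underside; z up. Latch lever on its -x side, 5 mm proud: grip the body across y. Starts at the caddy's back (+x), behind sifter and mill, 2 to 30 mm of air to each.
- sifter_mid (a point): Flour sifter: steel can open at the top, 80 mm in diameter, 105 mm tall; loose, 0.2 kg. Point on the can's axis 52.5 mm above its underside; z up. Black grip on its -x side: take its top arm, a level bar 18 mm wide (y), 18 mm deep, x = -40 to -89 mm, its middle at x = -64, 39.5 mm above the point. Starts in the front left or right of the caddy, grip towards the robot.
- mill_grip (a point): Pepper mill of turned wood, round, 146 mm tall; loose, 0.22 kg. Foot 58 mm and belly 54 mm in diameter, above them a straight waist 40 mm in diameter from 86 to 116 mm above its underside, then a domed head 50 mm in diameter with a steel nut. Point on its axis in the waist, 104 mm above its underside, where to grip it; z up. Starts in the other front place of the caddy.
- caddy: White plastic caddy, a plain shallow tray 170 mm (x) by 230 mm (y), rim 22 mm high, walls and floor 4 mm thick, fixed. Origin at the centre of its underside, on the cart top (z = 0). In its frame the jar starts near x = +36, y = 0 mm, the sifter and the mill near x = -22, y = +60 or -60 mm, each a few mm off.
- pan: Small aluminium sheet pan, 270 mm (x) by 170 mm (y) outside, rim 13 mm high, walls and floor 4 mm thick, fixed; the side area. Origin at the centre of its underside, on the cart top. To the left or the right of the caddy, drawn afresh. The sifter's grip may overhang its rim.
- trivet: Round cork trivet, 160 mm in diameter, 10 mm thick, fixed. Origin at the centre of its underside, on the cart top. On the other side of the caddy from the pan.
- cups: Bystander: nested trio of red plastic measuring cups, 88 mm in diameter, 58 mm tall, flat handles 135 mm out along -x. Origin under its centre. Leave alone.
- crock: Bystander: blue stoneware salt crock with a wooden lid and knob, 96 mm in diameter, 108 mm tall. Origin under its centre. Leave alone.
- spoon: Bystander: wooden spoon 250 mm long, lying on the cart top between the robot and the caddy, along its own x axis. Leave alone.
There are look-alikes about, which are no part of the job. Of the things like the part that bears sifter_mid, leave any that is green; of the rest the larger one is meant.

How it is judged:
On the way, in this order (a step that is already met when the one before it is completed fails the run):
1. sifter and mill both stand upright in the pan, while the jar still stands where it was (x of sifter_mid in the frame of pan between -0.115 and 0.115 m and y of sifter_mid in the frame of pan between -0.068 and 0.068 m and z of sifter_mid in the frame of pan below 0.0625 m and angle between each of sifter_mid, mill_grip's own z axis and vertical below 0.12 rad and linear speed of each of sifter, mill below 0.02 m/s and angular speed of each of sifter, mill below 0.2 rad/s and x of mill_grip in the frame of pan between -0.115 and 0.115 m and y of mill_grip in the frame of pan between -0.068 and 0.068 m and z of mill_grip in the frame of pan below 0.114 m and distance of jar_mid from where it was at the start of the episode below 0.02 m), for 0.2 s.
2. the jar stands upright in the middle of the trivet, while sifter and mill still stand in the pan (horizontal distance between jar_mid and trivet below 0.015 m and z of jar_mid in the frame of trivet below 0.06 m and angle between each of jar_mid, sifter_mid, mill_grip's own z axis and vertical below 0.12 rad and linear speed of each of jar, sifter, mill below 0.02 m/s and angular speed of each of jar, sifter, mill below 0.2 rad/s and x of sifter_mid in the frame of pan between -0.115 and 0.115 m and y of sifter_mid in the frame of pan between -0.068 and 0.068 m and z of sifter_mid in the frame of pan below 0.0625 m and x of mill_grip in the frame of pan between -0.115 and 0.115 m and y of mill_grip in the frame of pan between -0.068 and 0.068 m and z of mill_grip in the frame of pan below 0.114 m), for 0.2 s.
At the end, for the whole second after the job is handed in: The jar stands upright and at rest on the trivet, its axis within 15 mm of the trivet's centre; the sifter and the mill stand upright and at rest in the caddy, each within 15 mm of the spot where it stood at the start (how they are turned does not matter) (horizontal distance between jar_mid and trivet below 0.015 m and z of jar_mid in the frame of trivet below 0.06 m and angle between each of jar_mid, sifter_mid, mill_grip's own z axis and vertical below 0.12 rad and linear speed of each of jar, sifter, mill below 0.02 m/s and angular speed of each of jar, sifter, mill below 0.2 rad/s and distance of each of sifter_mid, mill_grip from where it was at the start of the episode below 0.015 m); the robot touches nothing.
It fails at once if the cups, the crock or the spoon pushed more than 20 mm from their places (distance of any of cups, crock, spoon from where it was at the start of the episode above 0.02 m).
It fails at once if the jar, the sifter or the mill tipped over (45 degrees) (angle between any of jar_mid, sifter_mid, mill_grip's own z axis and vertical above 0.785 rad).
It fails at once if the jar dropped or rammed on to the trivet (over 80 N) (contact force between jar and trivet above 80 N).
It also fails if it takes over 134 s, if anything falls off the work surface, if the arm or the gripper's body presses on something with over 40 N, if the wrist force passes 120 N, or if a joint passes its speed limit or range.

## Robot

A 7-joint arm with a two-finger parallel gripper is mounted at the origin on the work surface. World frame = base frame: x ahead of the robot, y to its left, z up, the work surface at z = 0. Lengths are in m, angles in rad, forces in N, time in s.
With the tool pointing down it reaches from about 0.425 to 1.025 m from the base axis. Payload 9.4 kg.
Tool frame: the origin (TCP) lies midway between the tips of the shut fingers; the grasp point (between the pads) lies 19 mm behind it (arm.grasp_offset is the distance from the TCP to the grasp point, in m); z points along the fingers, y is the direction in which the jaws open and shut (so a half turn about z gives the same grasp; the last joint's range is limited). The gripper opens to 85 mm and grips with 20 to 120 N. Pads are 22 mm wide; open, the fingers measure 114 mm over their backs; the gripper's body (76 mm by 85 mm) begins 54 mm behind the grasp point. The pads swing forward as they close: fully open they stand 13 mm farther back than shut.
Start: joints at [-1.183, 0.599, -0.003, 1.599, 0.002, 0.943, -0.08], TCP at [0.325, 0.648, 0.231] pointing down, gripper open.
Joint ranges: [-2.57, 2.57], [-0.35, 1.97], [-1.29, 1.29], [0.11, 2.56], [-1.05, 4.19], [0.11, 1.86], [-2.63, 2.63]. Speed limits (rad/s): [2.22, 2.22, 3.01, 3.01, 3.14, 3.14, 3.14].

## Interface

Orientations are given as a unit quaternion [w, x, y, z].
In Python, from cell import arm, viewer, workorder gives the robot as it stands.
- The arm moves only by the tool send_rows, never from a script. Its argument "rows" is a list of rows, each a list of 5 numbers: the opening, from 0 (shut) to 1 (fully open), then the shift along the tool's x, y, z each as a share of 200 mm, from -1 to 1, then the turn about the tool's z as a share of pi/2 rad, from -1 to 1. In form: [[grip, dx, dy, dz, roll], ...]. A call has 1 to 5 rows; each row is the pose to reach, as a shift and turn from the pose commanded when the call began, along the tool's axes at that moment; what a row does not reach only later rows make up. A row lasts 1/10 s, in which the tool goes at most 50 mm and 8.59 degrees, less where a joint would pass 70% of its speed; a pose out of reach is approached as far as the arm can. A call with a number of a shift or a turn outside -1 to 1 is refused whole. A call with a gripper value outside its range is refused whole. The fingers move at their own pace and stop on an object; "squeeze" is the grip in N (left out, the last holds). Time passes only in rows, so rows that repeat a pose let the fingers close. It gives the time, the measured TCP pose, the force and the opening at its end, in the units of the state.
- arm.observe(): the state, without advancing time (a new reading comes with each control period).
- viewer.get_image(name): name is "scene" or "top" or "wrist"; returns the picture (384x512x3 uint8, red, green, blue); there is no depth.
- viewer.calibration(name): a dict with "mtx" (3x3 intrinsics, pixels), "rvec" (rotation vector, rad) and "tvec" (3), from world to camera coordinates, as OpenCV has them. Camera axes: x right, y down, z forward; pixel columns grow to the right and rows downward; lengths in m; the calibration is good to about 2 mm. A picture is of the moment at which its call begins: read the wrist's pose just before it. calibration takes no time and is no camera call; for the wrist camera it gives the pose at the moment of the call.
- workorder.sign_off(): hands the job in, once; it reports no verdict.
The state is a dict: "t": time; "q": joint angles; "joint_vel": joint speeds; "joint_efforts": joint torques, N m; "ee_pos": TCP position; "tcp_rot": TCP orientation; "force": force on the tool from outside, world axes, zero at the start; "ft_torque": the same for the moment, N m; "finger_gap": finger opening in m.
Only numpy, scipy, OpenCV 4.12 (cv2) and the standard library are available. Lean on these libraries where they do the work, as an engineer would, in place of code of your own. Each camera call takes 0.05 s, during which the arm holds its last target.

## Working session

There is one attempt and no reset: what is moved stays moved. The work goes in short steps, Python scripts to look and compute and a tool call to move; the robot and the scene stay as the last step left them, time stands still between calls to the robot, and variables do not carry over. Pictures are saved under pics/ and viewed, and the job is handed in when it is done.

Besides the shell and the picture viewer there is one more tool, called after "Request:" as name(argument=value, ...), one argument or row to a line, values as JSON. send_rows: Moves the arm, as the interface text tells. Its arguments: {"type":"object","properties":{"rows":{"type":"array","items":{"type":"array","items":{"type":"number"}}},"squeeze":{"type":"number"}},"required":["rows"]}

```bash
ls; mkdir -p pics; python3 - <<'E'
from cell import arm, viewer, workorder
import cv2
s=arm.observe(); print(s['t'],s['ee_pos'],s['tcp_rot'],s['finger_gap'],arm.grasp_offset)
for n in ['scene','top','wrist']:
    c=viewer.calibration(n); print(n,c)
    cv2.imwrite(f'pics/{n}0.png',viewer.get_image(n)[:,:,::-1])
E
```

```text
pics
0.0 [0.32477366 0.64765995 0.23038806] [-1.22166459e-04  2.30275220e-01  9.73125221e-01 -7.82759869e-04] 0.0856139988963289 0.0187
scene {'mtx': array([[443.25567814,   0.        , 254.46085232],
       [  0.        , 443.25567814, 192.06512745],
       [  0.        ,   0.        ,   1.        ]]), 'rvec': array([ 2.43160278,  0.62315342, -0.18863836]), 'tvec': array([-0.48693773, -0.17512934,  1.34752334])}
top {'mtx': array([[497.51764822,   0.        , 255.06854989],
       [  0.        , 497.51764822, 181.14604467],
       [  0.        ,   0.        ,   1.        ]]), 'rvec': array([ 2.10202989, -2.15014372,  0.16188548]), 'tvec': array([0.02005376, 0.56517348, 1.37402156])}
wrist {'mtx': array([[289.88039117,   0.        , 254.74354111],
       [  0.        , 289.88039117, 186.30883013],
       [  0.        ,   0.        ,   1.        ]]), 'rvec': array([-2.44403747, -1.50842768, -0.23134858]), 'tvec': array([-0.72463121, -0.03886898,  0.37986298])}
```

View pics/scene0.png

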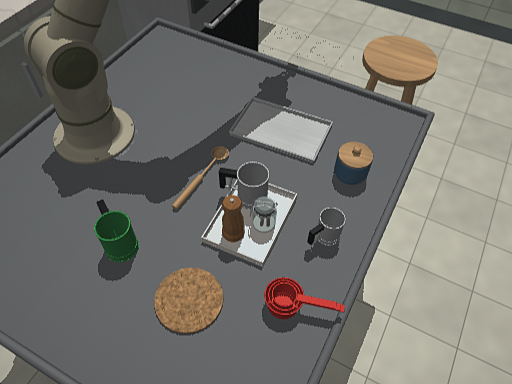

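View pics/top0.png

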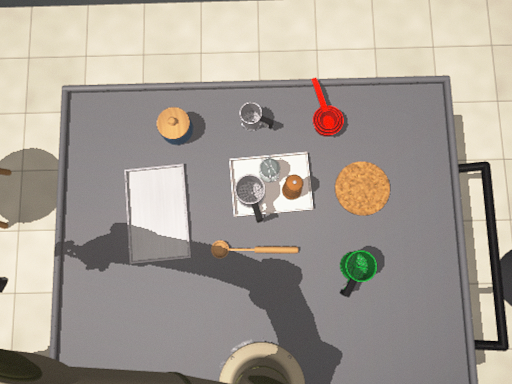

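View pics/wrist0.png

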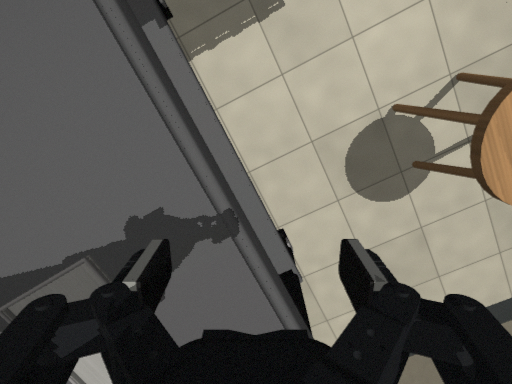

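```bash
cat > h.py <<'E'
import numpy as np, cv2
from cell import arm, viewer, workorder
from scipy.spatial.transform import Rotation as R
def cal(n):
    c=viewer.calibration(n); return c['mtx'],cv2.Rodrigues(np.array(c['rvec'],float))[0],np.array(c['tvec'],float).ravel()
def ray(c,p):
    K,Rm,t=c; o=-Rm.T@t; d=Rm.T@np.linalg.inv(K)@np.array([p[0],p[1],1.]); return o,d/np.linalg.norm(d)
def onz(c,p,z):
    o,d=ray(c,p); return o+d*(z-o[2])/d[2]
def proj(c,P):
    K,Rm,t=c; q=K@(Rm@np.asarray(P,float)+t); return q[:2]/q[2]
def tri(rays):
    A=np.zeros((3,3));b=np.zeros(3)
    for o,d in rays:
        M=np.eye(3)-np.outer(d,d);A+=M;b+=M@o
    P=np.linalg.solve(A,b); return P,[np.linalg.norm((np.eye(3)-np.outer(d,d))@(P-o)) for o,d in rays]
def pose():
    s=arm.observe(); q=s['tcp_rot']; return s,np.array(s['ee_pos']),R.from_quat([q[1],q[2],q[3],q[0]]).as_matrix()
def go(target,yaw_y=None):
    """shares to bring TCP to target; yaw_y = world angle (deg) of the jaw axis, mod 180"""
    s,p,M=pose(); d=M.T@(np.array(target)-p)/0.2
    cur=np.degrees(np.arctan2(M[1,1],M[0,1])); r=0
    if yaw_y is not None:
        dw=(yaw_y-cur+90)%180-90; r=-dw/90   # tool z down
    print('t',round(s['t'],2),'shares',d.round(3),'roll',round(r,3),'cur jaw',round(cur,1),'q',np.round(s['q'],2))
def save(n,f,crop=None,k=1):
    c=cal(n); im=viewer.get_image(n)[:,:,::-1].copy()
    o=im if crop is None else im[crop[1]:crop[3],crop[0]:crop[2]]
    cv2.imwrite('pics/'+f,cv2.resize(o,None,fx=k,fy=k,interpolation=cv2.INTER_CUBIC)); return c,im
E
python3 - <<'E'
from h import *
a=cv2.imread('pics/top0.png');b=cv2.imread('pics/scene0.png')
cv2.imwrite('pics/top0c.png',cv2.resize(a[95:275,115:405],None,fx=2.7,fy=2.7,interpolation=cv2.INTER_CUBIC))
cv2.imwrite('pics/scene0c.png',cv2.resize(b[85:335,140:400],None,fx=2.3,fy=2.3,interpolation=cv2.INTER_CUBIC))
c=cal('top')
for n,p,z in [('caddy',(271,184),.02),('pan',(157,214),.01),('trivet',(363,188),.01),('sifter',(250,190),.1),('mill',(293,185),.14),('jar',(270,168),.09),('crock',(173,122),.1),('cups',(328,121),.05),('spoonL',(212,248),0.01),('small',(251,114),.07),('green',(360,264),.1)]:
    print(n,onz(c,p,z).round(3))
E
```

```text
caddy [ 0.561 -0.039  0.02 ]
pan [0.482 0.295 0.01 ]
trivet [ 0.544 -0.306  0.01 ]
sifter [0.532 0.021 0.1  ]
mill [ 0.537 -0.095  0.14 ]
jar [ 0.594 -0.036  0.09 ]
crock [0.731 0.234 0.1  ]
cups [ 0.737 -0.208  0.05 ]
spoonL [0.38  0.136 0.01 ]
small [0.758 0.015 0.07 ]
green [ 0.326 -0.268  0.1  ]
```

View pics/top0c.png

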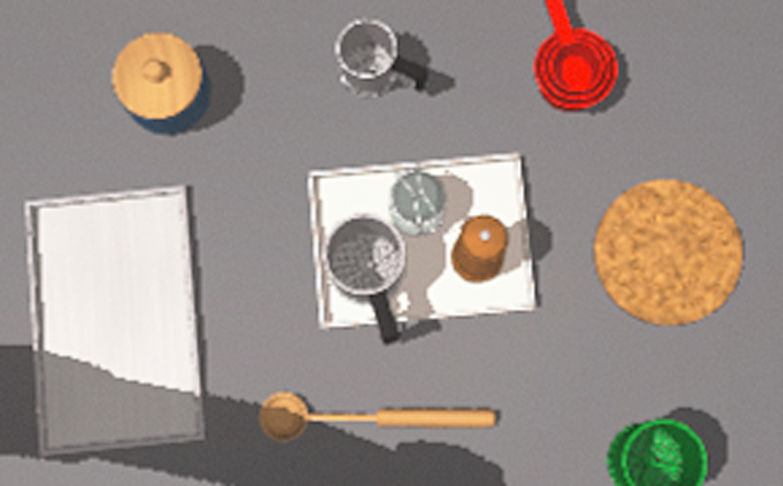

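View pics/scene0c.png

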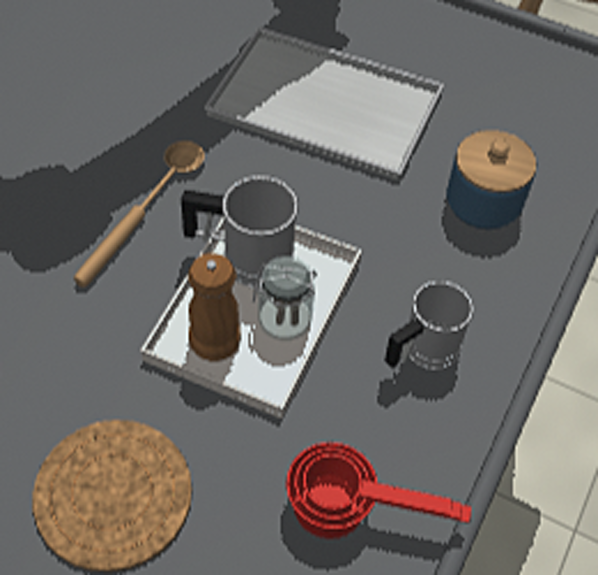

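```bash
python3 - <<'E'
from h import *
c=cal('wrist');s,p,M=pose()
o=-c[1].T@c[2]; print('cam',o.round(3),'in tool',(M.T@(o-p)).round(3)); print('view axis in tool',(M.T@c[1][2]).round(3),'right',(M.T@c[1][0]).round(3))
print(M.round(3))
go([.48,-.03,.30],90)
E
```

```text
cam [0.256 0.683 0.373] in tool [ 0.077  0.    -0.143]
view axis in tool [-0.301  0.     0.954] right [-0.     1.    -0.001]
[[-0.894  0.448 -0.   ]
 [ 0.448  0.894 -0.001]
 [-0.    -0.001 -1.   ]]
t 0.15 shares [-2.212 -2.682 -0.343] roll -0.296 cur jaw 63.4 q [-1.18  0.6  -0.    1.6   0.    0.94 -0.08]
```

Request:
send_rows(
  rows=[
    [1,-0.15,-0.25,-0.1,0],
    [1,-0.3,-0.45,-0.2,0],
    [1,-0.5,-0.65,-0.34,0],
    [1,-0.7,-0.8,-0.34,0],
    [1,-0.9,-1.0,-0.34,0],
  ],
)

```text
t: 0.65
ee_pos: [0.3859, 0.4179, 0.2988]
tcp_rot: [0.001, 0.23, 0.973, 0.001]
force: [1.3, -0.1, -0.1]
finger_gap: 0.0853
```

Request:
send_rows(
  rows=[
    [1,-0.15,-0.2,0,0],
    [1,-0.3,-0.4,0,0],
    [1,-0.5,-0.6,0,0],
    [1,-0.7,-0.8,0,0],
    [1,-0.8,-1.0,0,0],
  ],
)

```text
t: 1.15
ee_pos: [0.4392, 0.1742, 0.2977]
tcp_rot: [0.001, 0.231, 0.973, 0.0]
force: [1.6, -0.6, 0.5]
finger_gap: 0.0853
```

```bash
python3 - <<'E'
from h import *
go([.48,-.03,.30],90)
E
```

```text
t 1.15 shares [-0.641 -0.821 -0.011] roll -0.296 cur jaw 63.3 q [-0.57  0.21  0.09  2.08 -0.02  0.85  0.64]
```

Request:
send_rows(
  rows=[
    [1,-0.15,-0.2,0,-0.09],
    [1,-0.3,-0.4,0,-0.18],
    [1,-0.45,-0.6,0,-0.27],
    [1,-0.64,-0.8,0,-0.3],
    [1,-0.64,-0.82,0,-0.3],
  ],
)

```text
t: 1.65
ee_pos: [0.4793, -0.0317, 0.2978]
tcp_rot: [0.0, -0.003, 1.0, -0.0]
force: [0.5, 1.0, 0.1]
finger_gap: 0.0854
```

Request:
send_rows(
  rows=[
    [1,0,0,0,0],
    [1,0,0,0,0],
  ],
)

```text
t: 1.85
ee_pos: [0.4788, -0.0281, 0.2975]
tcp_rot: [-0.0, -0.002, 1.0, 0.0]
force: [0.2, 0.6, -0.7]
finger_gap: 0.0852
```

```bash
python3 - <<'E'
from h import *
go([.48,-.03,.30],90)
c,im=save('wrist','w1.png',k=1.5)
import pickle; pickle.dump((c,im),open('w1.pkl','wb'))
c,im=save('top','t1.png',k=1.5)
E
```

```text
t 1.85 shares [-0.006 -0.009 -0.012] roll 0.003 cur jaw 90.3 q [-0.16  0.22  0.12  2.07 -0.04  0.85  1.56]
```

View pics/w1.png

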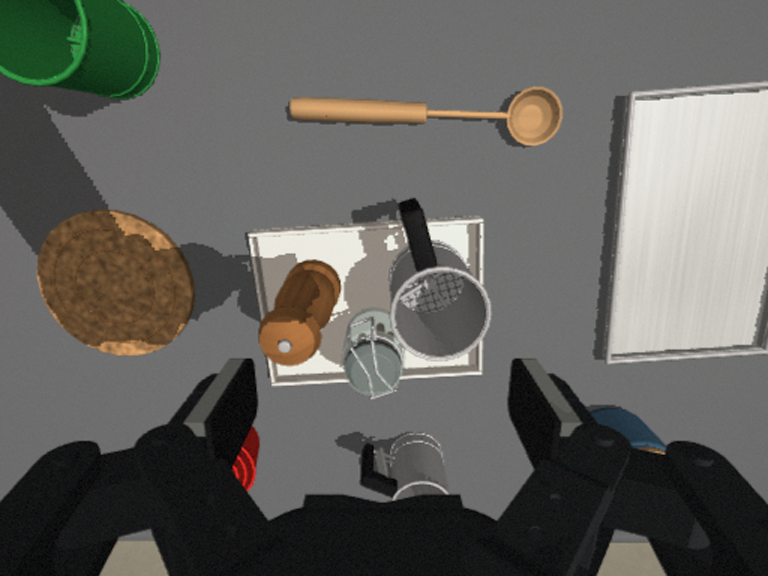

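```bash
python3 - <<'E'
from h import *
import pickle
c,im=pickle.load(open('w1.pkl','rb'))
cv2.imwrite('pics/w1c.png',cv2.resize(im[125:275,155:345],None,fx=4,fy=4,interpolation=cv2.INTER_CUBIC))
a=cv2.imread('pics/top0.png')
cv2.imwrite('pics/top0d.png',cv2.resize(a[145:225,220:325],None,fx=7,fy=7,interpolation=cv2.INTER_CUBIC))
E
```

```text
(no output)
```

View pics/w1c.png

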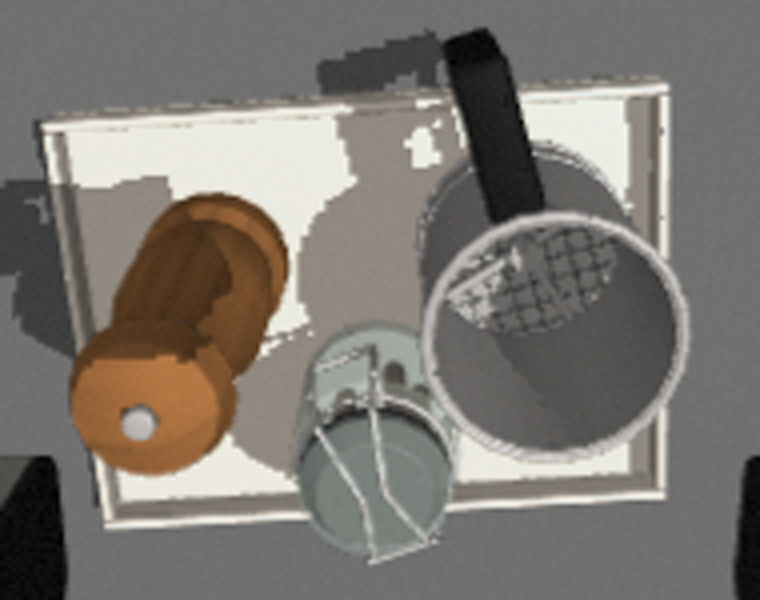

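View pics/top0d.png

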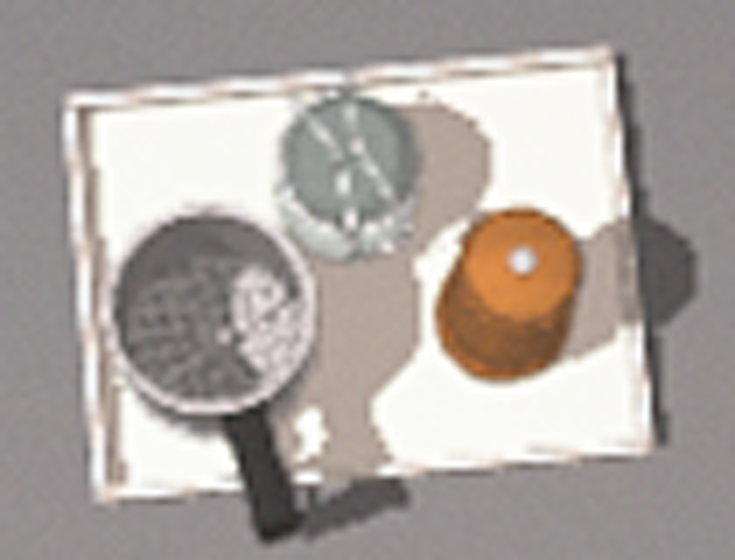

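View pics/t1.png

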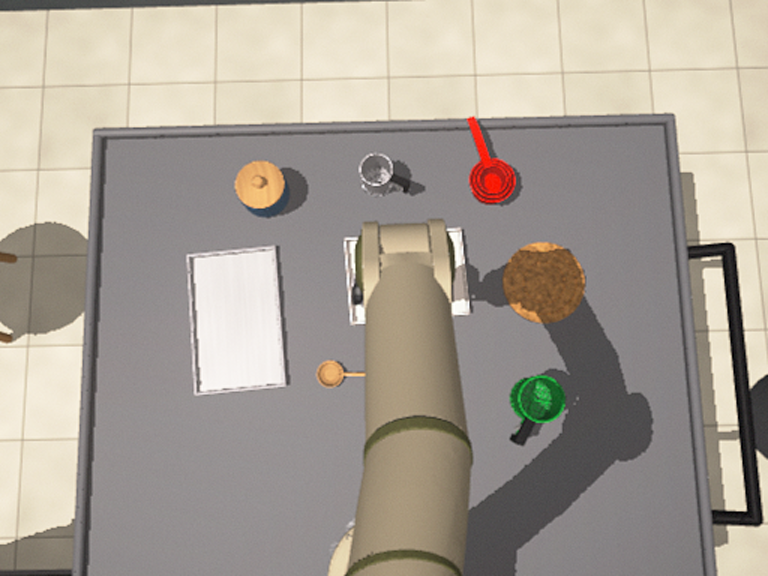

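```bash
cat >> h.py <<'E'
def unc(p,k,off): return ((p[0]+.5)/k-.5+off[0],(p[1]+.5)/k-.5+off[1])
E
python3 - <<'E'
from h import *
import pickle
c,im=pickle.load(open('w1.pkl','rb')); t=cal('top'); sc=cal('scene')
W=lambda p:unc(p,4,(155,125)); T=lambda p:unc(p,7,(220,145)); S=lambda p:unc(p,2.3,(140,85))
def both(n,w,tp,s=None):
    r=[ray(c,W(w)),ray(t,T(tp))]
    if s: r.append(ray(sc,S(s)))
    P,e=tri(r); print(n,P.round(4),np.round(e,4))
both('rim',(555,336),(213,311),(260,205))
both('nut',(140,423),(522,260),(211,265))
both('lid',(375,482),(348,160),(287,275))
both('bar tip',(480,63),(278,530))
for n,w,z in [('rimL',(424,336),.109),('rimR',(689,336),.109),('rimT',(555,211),.109),('rimB',(555,462),.109),('bar end',(480,63),.105),('bar root',(520,213),.105),('c1',(44,124),.022),('c2',(667,85),.022),('c3',(667,497),.022),('c4',(107,526),.022)]:
    print(n,onz(c,W(w),z).round(4))
# masks in wrist
hsv=cv2.cvtColor(im,cv2.COLOR_BGR2HSV)
x=im[125:275,155:345]; 
m=cv2.inRange(hsv,(5,70,20),(22,255,255))
n,l,st,ce=cv2.connectedComponentsWithStats(m)
for i in range(1,n):
    if st[i,4]>150: print(st[i],ce[i].round(1))
# trivet fit
i=[i for i in range(1,n) if st[i,4]>3000]
for k in i:
    cs,_=cv2.findContours((l==k).astype(np.uint8),cv2.RETR_EXTERNAL,cv2.CHAIN_APPROX_NONE)
    q=cv2.convexHull(max(cs,key=len))[:,0]
    P=np.array([onz(c,p,.010)[:2] for p in q]); print(st[k],'circle',cv2.minEnclosingCircle((P*1000).astype(np.float32)))
# trivet in top
a=cv2.imread('pics/top0.png');h2=cv2.cvtColor(a,cv2.COLOR_BGR2HSV);m=cv2.inRange(h2,(5,70,20),(22,255,255));n,l,st,ce=cv2.connectedComponentsWithStats(m)
for k in range(1,n):
  if 320<ce[k][0]<400 and st[k,4]>800:
    cs,_=cv2.findContours((l==k).astype(np.uint8),cv2.RETR_EXTERNAL,cv2.CHAIN_APPROX_NONE)
    P=np.array([onz(t,p,.010)[:2] for p in max(cs,key=len)[:,0]]); print('top',st[k],cv2.minEnclosingCircle((P*1000).astype(np.float32)),P.mean(0))
E
```

```text
rim [0.535  0.0208 0.108 ] [0.0007 0.0011 0.0011]
nut [ 0.545  -0.0989  0.148 ] [0.001  0.0013 0.0005]
lid [ 0.5981 -0.0344  0.0859] [0.0015 0.0013 0.0014]
bar tip [ 0.4487 -0.0042  0.1159] [0.0021 0.0021]
rimL [ 0.535  -0.0202  0.109 ]
rimR [0.5347 0.0612 0.109 ]
rimT [0.495  0.0182 0.109 ]
rimB [0.578  0.0219 0.109 ]
bar end [ 0.4518 -0.0049  0.105 ]
bar root [0.4968 0.0083 0.105 ]
c1 [ 0.4872 -0.1581  0.022 ]
c2 [0.4719 0.0689 0.022 ]
c3 [0.6398 0.0813 0.022 ]
c4 [ 0.6541 -0.147   0.022 ]
[ 193   58  182   39 2790] [293.9  75.1]
[  24  140  106   97 7943] [ 76.9 187.9]
[ 172  173   55   71 2491] [199.8 208.2]
[  24  140  106   97 7943] circle ((544.9934692382812, -304.5327453613281), 81.51676177978516)
top [ 335  161   55   55 2364] ((544.8765258789062, -303.6729431152344), 80.5543441772461) [ 0.54446884 -0.30367358]
```

```bash
python3 - <<'E'
from h import *
import pickle
c,im=pickle.load(open('w1.pkl','rb')); t=cal('top')
a=cv2.imread('pics/t1.png')
cv2.imwrite('pics/t1c.png',cv2.resize(a[235:405,180:295],None,fx=3.3,fy=3.3,interpolation=cv2.INTER_CUBIC))
P=[onz(t,unc(p,1.5,(0,0)),.013) for p in [(187,254),(277,246),(287,386),(195,394)]]
print(np.round(P,4),np.mean(P,0).round(4),[np.linalg.norm(P[i]-P[i-1]).round(4) for i in range(4)])
for p in [(632,92),(607,362)]: print(onz(c,unc(p,1.5,(0,0)),.013).round(4))
go([.4735,.0017,.16],107)
E
```

```text
[[0.6166 0.3928 0.013 ]
 [0.6283 0.2151 0.013 ]
 [0.3552 0.1952 0.013 ]
 [0.3439 0.3712 0.013 ]] [0.486  0.2936 0.013 ] [np.float64(0.2735), np.float64(0.1781), np.float64(0.2738), np.float64(0.1763)]
[0.357  0.1984 0.013 ]
[0.6302 0.2194 0.013 ]
t 1.95 shares [0.025 0.142 0.688] roll -0.184 cur jaw 90.4 q [-0.16  0.22  0.12  2.07 -0.04  0.85  1.56]
```

View pics/t1c.png

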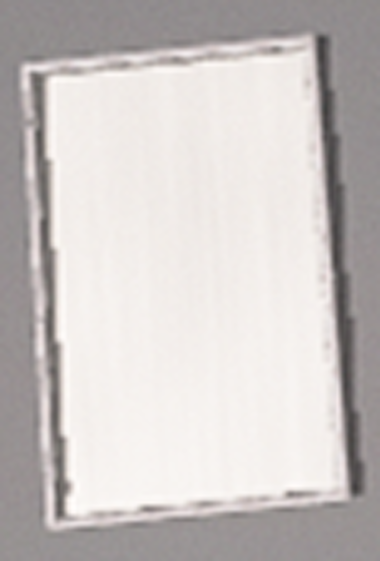

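Request:
send_rows(
  rows=[
    [0.6,0.02,0.06,0.2,-0.09],
    [0.6,0.03,0.14,0.4,-0.18],
    [0.6,0.025,0.142,0.6,-0.185],
    [0.6,0.025,0.142,0.69,-0.185],
    [0.6,0.025,0.142,0.69,-0.185],
  ],
)

```text
t: 2.45
ee_pos: [0.4722, 0.002, 0.1575]
tcp_rot: [-0.002, -0.149, 0.989, 0.0]
force: [-0.8, 0.6, 1.2]
finger_gap: 0.0511
```

```bash
python3 - <<'E'
from h import *
go([.4735,.0017,.077],107)
c,im=save('wrist','w2.png',k=1.5)
for p in [(.4518,-.0049,.105),(.4968,.0083,.105),(.535,.0208,.109)]: print(proj(c,p)*1.5)
E
```

```text
t 2.45 shares [-0.008 -0.004  0.402] roll 0.002 cur jaw 107.2 q [-0.15  0.42  0.03  2.24 -0.03  0.49  1.78]
[380.17435137 266.96609355]
[378.96176137 357.45966408]
[380.38508915 431.0420984 ]
```

View pics/w2.png

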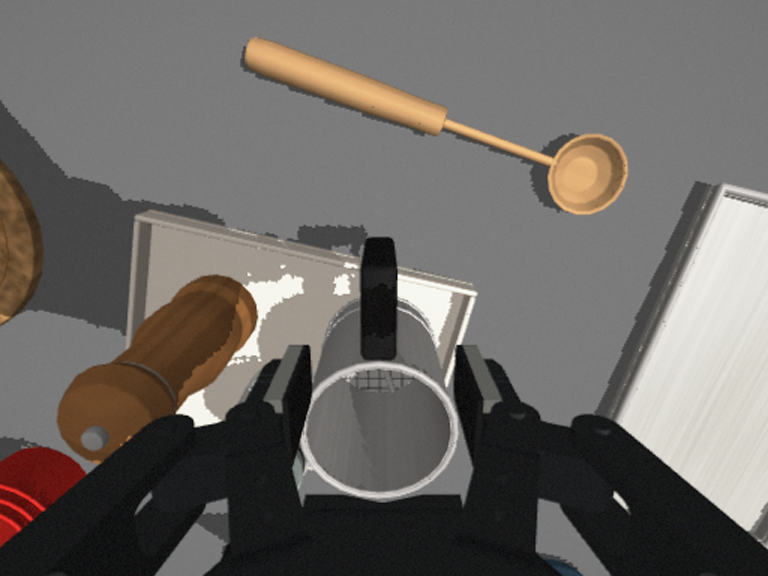

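Request:
send_rows(
  rows=[
    [0.6,-0.008,-0.004,0.15,0],
    [0.6,-0.008,-0.004,0.3,0],
    [0.6,-0.008,-0.004,0.4,0],
    [0.6,-0.008,-0.004,0.4,0],
  ],
)

```text
t: 2.9
ee_pos: [0.4754, 0.0008, 0.0791]
tcp_rot: [-0.001, -0.148, 0.989, 0.0]
force: [-0.3, -0.3, 0.3]
finger_gap: 0.0509
```

Request:
send_rows(
  rows=[
    [0,0,0,0,0],
    [0,0,0,0,0],
    [0,0,0,0,0],
    [0,0,0,0,0],
    [0,0,0,0,0],
  ],
  squeeze=70,
)

```text
t: 3.4
ee_pos: [0.4763, 0.0004, 0.0812]
tcp_rot: [0.001, -0.148, 0.989, 0.0]
force: [-2.2, 1.6, 7.3]
finger_gap: 0.0166
```

Request:
send_rows(
  rows=[
    [0,0,0,-0.02,0],
    [0,0,0,-0.05,0],
    [0,0,0,-0.1,0],
    [0,0,0,-0.15,0],
    [0,0,0,-0.2,0],
  ],
)

```text
t: 3.9
ee_pos: [0.4756, 0.0001, 0.1208]
tcp_rot: [0.0, -0.148, 0.989, -0.0]
force: [-0.4, -0.7, -2.0]
finger_gap: 0.0167
```

```bash
python3 - <<'E'
from h import *
s=arm.observe();print(s['force'],s['ee_pos'],s['finger_gap'])
c,im=save('wrist','w3.png')
c,im=save('scene','s3.png',(150,100,400,290),3)
E
```

```text
[-0.3535624  -0.73210659 -1.95468105] [4.75613787e-01 1.09357695e-04 1.20799768e-01] 0.016736945332005874
```

View pics/w3.png

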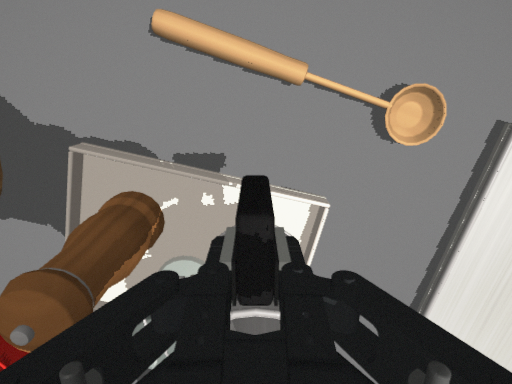

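View pics/s3.png

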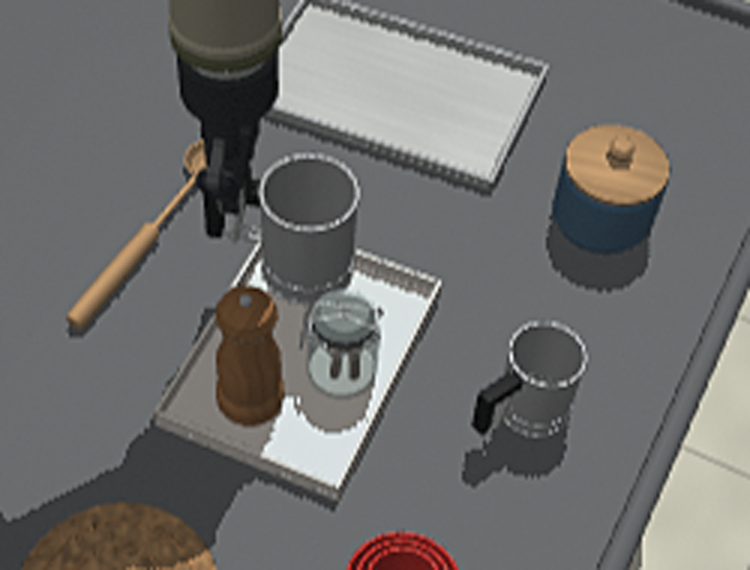

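```bash
python3 - <<'E'
from h import *
go([.388,.273,.13],107)
E
```

```text
t 4.0 shares [ 0.023  1.433 -0.045] roll 0.0 cur jaw 107.0 q [-0.14  0.49  0.02  2.26 -0.03  0.39  1.78]
```

Request:
send_rows(
  rows=[
    [0,0.0,0.08,-0.03,0],
    [0,0.0,0.22,-0.04,0],
    [0,0.0,0.4,-0.045,0],
    [0,0.0,0.6,-0.045,0],
    [0,0.01,0.8,-0.045,0],
  ],
)

```text
t: 4.5
ee_pos: [0.4265, 0.1538, 0.1286]
tcp_rot: [0.0, -0.148, 0.989, 0.0]
force: [1.2, 0.1, -2.4]
finger_gap: 0.0167
```

Request:
send_rows(
  rows=[
    [0,0.01,0.2,0,0],
    [0,0.01,0.38,0,0],
    [0,0.013,0.52,0,0],
    [0,0.013,0.6,0,0],
    [0,0.013,0.633,0,0],
  ],
)

```text
t: 5.0
ee_pos: [0.3865, 0.2748, 0.1285]
tcp_rot: [-0.0, -0.149, 0.989, 0.0]
force: [-0.3, -0.2, -1.9]
finger_gap: 0.0165
```

Request:
send_rows(
  rows=[
    [0,0,0,0,0],
    [0,0,0,0,0],
  ],
)

```text
t: 5.2
ee_pos: [0.3874, 0.2718, 0.1285]
tcp_rot: [-0.0, -0.148, 0.989, -0.0]
force: [-0.3, -0.8, -2.5]
finger_gap: 0.0166
```

```bash
python3 - <<'E'
from h import *
go([.388,.273,.085],107)
c,im=save('scene','s4.png',(200,50,400,250),3)
c,im=save('top','t4.png',(90,130,300,290),3.5)
E
```

```text
t 5.2 shares [-0.005  0.005  0.218] roll -0.0 cur jaw 107.0 q [-0.81  0.47  0.1   2.26 -0.11  0.41  1.26]
```

View pics/s4.png

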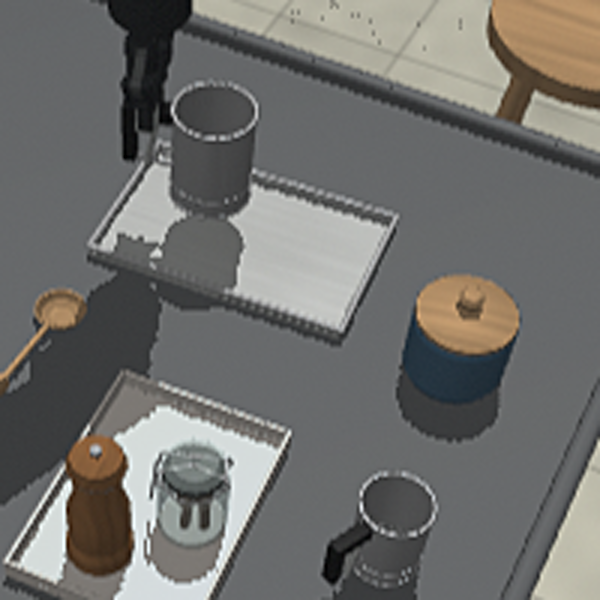

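View pics/t4.png

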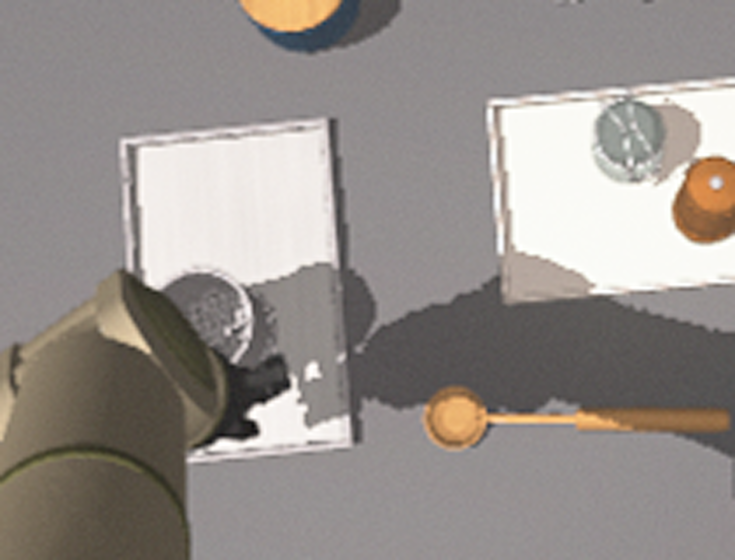

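Request:
send_rows(
  rows=[
    [0,0,0,0.06,0],
    [0,0,0,0.12,0],
    [0,0,0,0.17,0],
    [0,0,0,0.2,0],
    [0,0,0,0.22,0],
  ],
)

```text
t: 5.8
ee_pos: [0.3873, 0.2724, 0.0841]
tcp_rot: [-0.0, -0.148, 0.989, -0.0]
force: [0.3, -0.0, -1.4]
finger_gap: 0.0168
```

Request:
send_rows(
  rows=[
    [0,0,0,0.01,0],
    [0,0,0,0.015,0],
    [0,0,0,0.018,0],
  ],
)

```text
t: 6.1
ee_pos: [0.387, 0.2729, 0.0813]
tcp_rot: [-0.0, -0.148, 0.989, 0.0]
force: [-2.8, -0.9, 10.8]
finger_gap: 0.0165
```

Request:
send_rows(
  rows=[
    [0.5,0,0,-0.01,0],
    [0.5,0,0,-0.01,0],
    [0.5,0,0,-0.01,0],
    [0.5,0,0,-0.01,0],
  ],
)

```text
t: 6.5
ee_pos: [0.3874, 0.273, 0.0832]
tcp_rot: [0.0, -0.148, 0.989, 0.0]
force: [0.1, 0.5, 0.2]
finger_gap: 0.0428
```

Request:
send_rows(
  rows=[
    [0.5,0,0,-0.1,0],
    [0.5,0,0,-0.3,0],
    [1,0,0,-0.5,0],
    [1,0,0,-0.7,0],
    [1,0,0,-0.9,0],
  ],
)

```text
t: 7.0
ee_pos: [0.387, 0.2725, 0.2648]
tcp_rot: [0.0, -0.148, 0.989, -0.0]
force: [1.2, 0.6, -0.1]
finger_gap: 0.0836
```

```bash
python3 - <<'E'
from h import *
import pickle
go([.545,-.0985,.24],94.4)
c,im=save('wrist','w5.png',k=1.5); pickle.dump((c,im),open('w5.pkl','wb'))
E
```

```text
t 7.0 shares [-0.213 -2.005  0.124] roll 0.14 cur jaw 107.0 q [-0.87  0.25  0.17  2.13 -0.06  0.76  1.21]
```

View pics/w5.png

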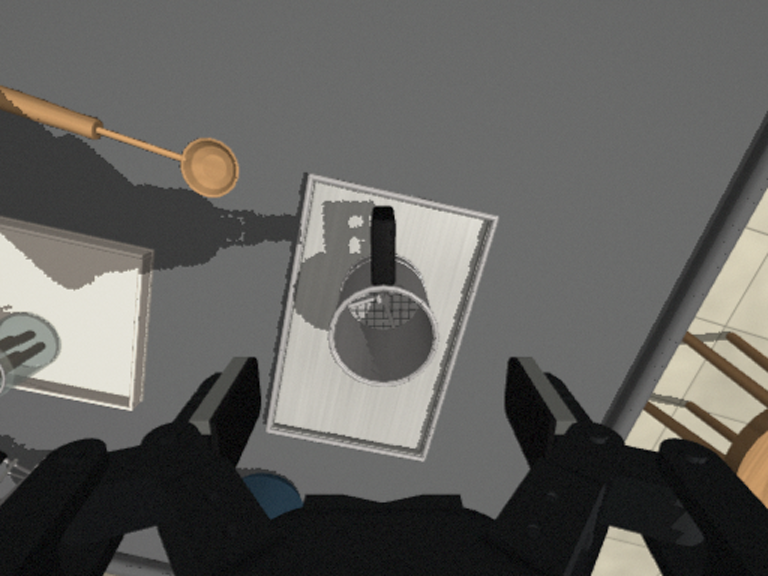

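```bash
python3 - <<'E'
from h import *
import pickle
c,im=pickle.load(open('w5.pkl','rb'))
U=lambda p:unc(p,1.5,(0,0))
print('rim',onz(c,U((384,335)),.109).round(4))
P=np.array([onz(c,U(p),.013) for p in [(309,175),(497,217),(424,460),(268,431)]]);print(P.round(4),P.mean(0))
E
```

```text
rim [0.4448 0.2919 0.109 ]
[[0.3586 0.1965 0.013 ]
 [0.3448 0.3692 0.013 ]
 [0.6173 0.3911 0.013 ]
 [0.6305 0.2196 0.013 ]] [0.48780189 0.29408709 0.013     ]
```

Request:
send_rows(
  rows=[
    [1,-0.04,-0.2,0.02,0],
    [1,-0.08,-0.4,0.05,0],
    [1,-0.1,-0.6,0.08,0],
    [1,-0.1,-0.8,0.12,0],
    [1,-0.1,-1.0,0.12,0],
  ],
)

```text
t: 7.55
ee_pos: [0.4647, 0.0859, 0.2383]
tcp_rot: [-0.001, -0.148, 0.989, -0.0]
force: [0.1, -0.3, 0.2]
finger_gap: 0.0854
```

Request:
send_rows(
  rows=[
    [1,-0.04,-0.2,0,0],
    [1,-0.08,-0.4,0,0.05],
    [1,-0.11,-0.6,0,0.1],
    [1,-0.11,-0.8,0,0.14],
    [1,-0.11,-1.0,0,0.14],
  ],
)

```text
t: 8.05
ee_pos: [0.5448, -0.0988, 0.2389]
tcp_rot: [-0.0, -0.038, 0.999, -0.0]
force: [0.5, 0.8, -0.4]
finger_gap: 0.0854
```

Request:
send_rows(
  rows=[
    [1,0,0,0,0],
    [1,0,0,0,0],
  ],
)

```text
t: 8.25
ee_pos: [0.5442, -0.0981, 0.2387]
tcp_rot: [-0.0, -0.037, 0.999, -0.0]
force: [0.2, 0.6, -0.5]
finger_gap: 0.0855
```

```bash
python3 - <<'E'
from h import *
import pickle
go([.545,-.0985,.16],94.4)
c,im=save('wrist','w6.png',k=1.5); pickle.dump((c,im),open('w6.pkl','wb'))
for p in [(.545,-.0989,.148),(.545,-.0989,.09),(.545,-.0989,.004)]: print((proj(c,p)*1.5).round(1))
E
```

```text
t 8.25 shares [-0.004 -0.002  0.394] roll -0.001 cur jaw 94.3 q [-0.15  0.4   0.31  2.   -0.17  0.77  1.9 ]
[380.1 286.2]
[380.4 259.8]
[380.7 234.7]
```

View pics/w6.png

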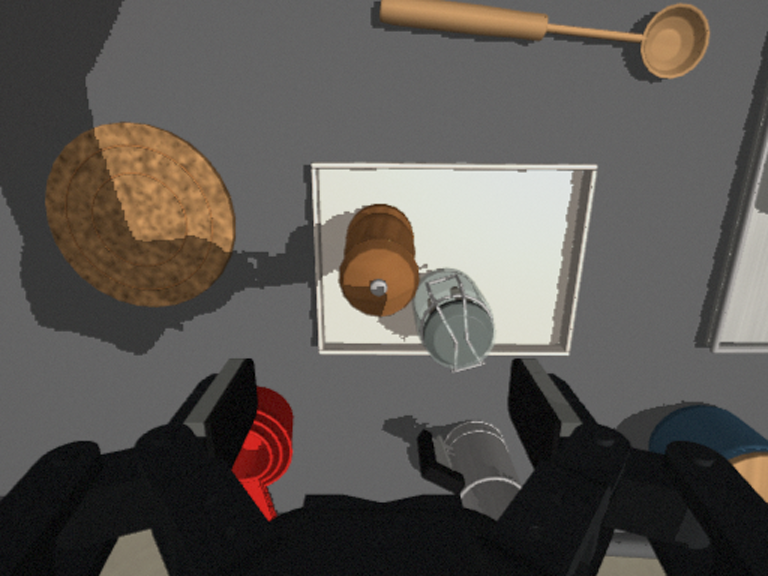

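Request:
send_rows(
  rows=[
    [1,-0.004,-0.002,0.2,0],
    [1,-0.004,-0.002,0.4,0],
    [1,-0.004,-0.002,0.6,0],
    [1,-0.004,-0.002,0.72,0],
    [1,-0.004,-0.002,0.755,0],
  ],
)

```text
t: 8.8
ee_pos: [0.5438, -0.0956, 0.0857]
tcp_rot: [-0.002, -0.04, 0.999, 0.001]
force: [-0.0, 0.3, -0.7]
finger_gap: 0.0854
```

Request:
send_rows(
  rows=[
    [0,0,0,0,0],
    [0,0,0,0,0],
    [0,0,0,0,0],
    [0,0,0,0,0],
    [0,0,0,0,0],
  ],
  squeeze=60,
)

```text
t: 9.3
ee_pos: [0.5465, -0.0979, 0.0899]
tcp_rot: [0.002, -0.039, 0.999, -0.0]
force: [-0.1, -1.0, 4.6]
finger_gap: 0.0455
```

Request:
send_rows(
  rows=[
    [0,0,0,0,0],
    [0,0,0,0,0],
    [0,0,0,0,0],
  ],
)

```text
t: 9.6
ee_pos: [0.5465, -0.0979, 0.0899]
tcp_rot: [0.002, -0.038, 0.999, -0.0]
force: [1.0, -0.7, 4.9]
finger_gap: 0.0458
```

```bash
python3 - <<'E'
from h import *
s=arm.observe();print(s['force'],s['ee_pos'],s['finger_gap'])
c,im=save('wrist','w7.png')
c,im=save('scene','s7.png',(180,130,330,290),4)
E
```

```text
[ 0.98528051 -0.68075997  4.86955963] [ 0.54647785 -0.09788232  0.08993925] 0.0457704915329298
```

View pics/w7.png

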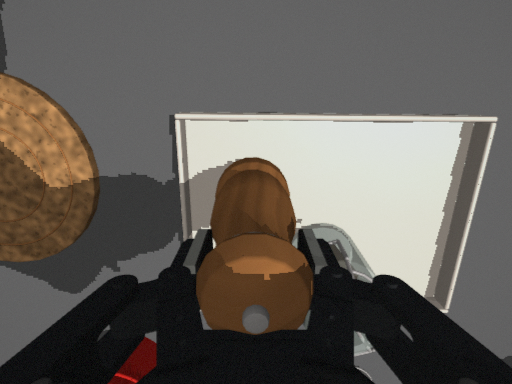

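View pics/s7.png

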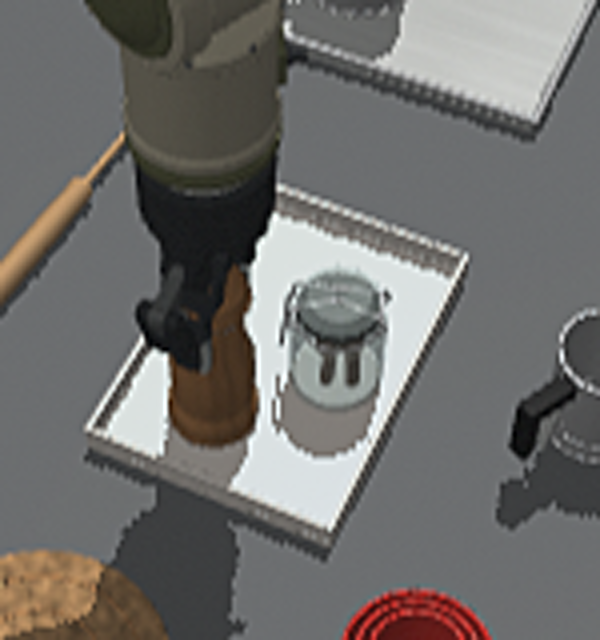

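Request:
send_rows(
  rows=[
    [0,0,0,-0.02,0],
    [0,0,0,-0.04,0],
    [0,0,0,-0.06,0],
    [0,0,0,-0.08,0],
    [0,0,0,-0.1,0],
  ],
)

```text
t: 10.2
ee_pos: [0.5453, -0.0976, 0.1085]
tcp_rot: [0.0, -0.039, 0.999, -0.0]
force: [-0.5, -0.5, -1.8]
finger_gap: 0.0459
```

```bash
python3 - <<'E'
from h import *
s=arm.observe();print(s['force'],s['ee_pos'],s['finger_gap'])
c,im=save('scene','s8.png',(180,130,330,290),4)
E
```

```text
[-0.47621828 -0.51568381 -1.82806881] [ 0.54529371 -0.09756747  0.10845519] 0.045851175784064085
```

View pics/s8.png

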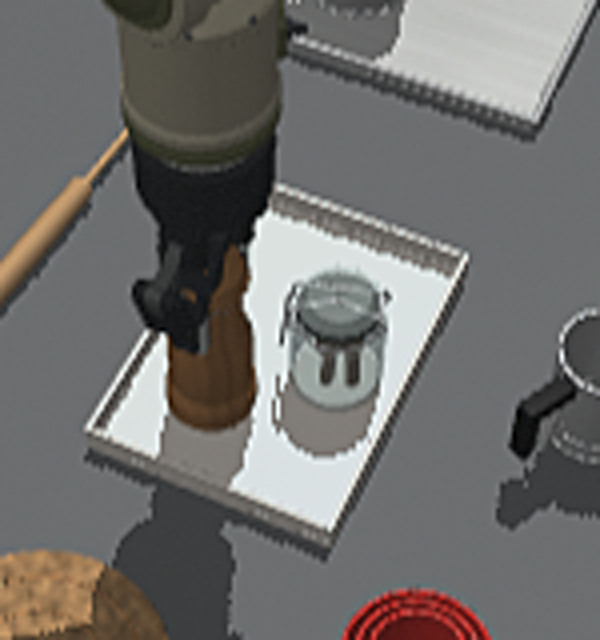

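Request:
send_rows(
  rows=[
    [0,0,0,-0.1,0],
    [0,0,0,-0.25,0],
    [0,0,0,-0.42,0],
    [0,0,0,-0.55,0],
    [0,0,0,-0.58,0],
  ],
)

```text
t: 10.75
ee_pos: [0.5464, -0.098, 0.2267]
tcp_rot: [0.002, -0.038, 0.999, -0.0]
force: [0.2, 0.7, -2.5]
finger_gap: 0.0457
```

```bash
python3 - <<'E'
from h import *
go([.558,.301,.22],94.4)
E
```

```text
t 10.75 shares [-0.211  1.985  0.033] roll 0.0 cur jaw 94.4 q [-0.15  0.41  0.31  2.01 -0.18  0.74  1.92]
```

Request:
send_rows(
  rows=[
    [0,-0.01,0.08,0,0],
    [0,-0.02,0.24,0,0],
    [0,-0.04,0.42,0,0],
    [0,-0.06,0.62,0,0],
    [0,-0.08,0.82,0,0],
  ],
)

```text
t: 11.25
ee_pos: [0.5474, 0.0695, 0.2223]
tcp_rot: [-0.001, -0.039, 0.999, -0.0]
force: [1.6, -0.3, -2.6]
finger_gap: 0.0457
```

Request:
send_rows(
  rows=[
    [0,-0.02,0.2,0,0],
    [0,-0.04,0.4,0,0],
    [0,-0.06,0.6,0,0],
    [0,-0.08,0.78,0,0],
    [0,-0.1,0.92,0,0],
  ],
)

```text
t: 11.75
ee_pos: [0.5525, 0.2558, 0.2218]
tcp_rot: [-0.001, -0.04, 0.999, -0.0]
force: [-0.5, 0.1, -2.5]
finger_gap: 0.0456
```

Request:
send_rows(
  rows=[
    [0,-0.01,0.12,0,0],
    [0,-0.02,0.2,0,0],
    [0,-0.031,0.245,0,0],
    [0,-0.031,0.245,0,0],
    [0,-0.031,0.245,0,0],
  ],
)

```text
t: 12.25
ee_pos: [0.5568, 0.3001, 0.2237]
tcp_rot: [-0.0, -0.038, 0.999, -0.001]
force: [0.2, -0.5, -1.1]
finger_gap: 0.0459
```

```bash
python3 - <<'E'
from h import *
go([.558,.301,.0899],94.4)
c,im=save('scene','s9.png',(200,50,400,250),3)
c,im=save('wrist','w9.png')
E
```

```text
t 12.25 shares [-0.007  0.005  0.669] roll -0.001 cur jaw 94.4 q [-0.78  0.51  0.3   1.84 -0.19  0.82  1.26]
```

View pics/s9.png

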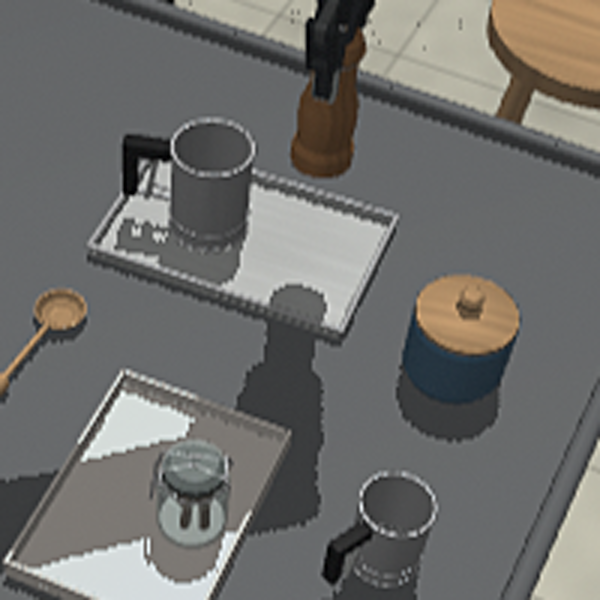

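View pics/w9.png

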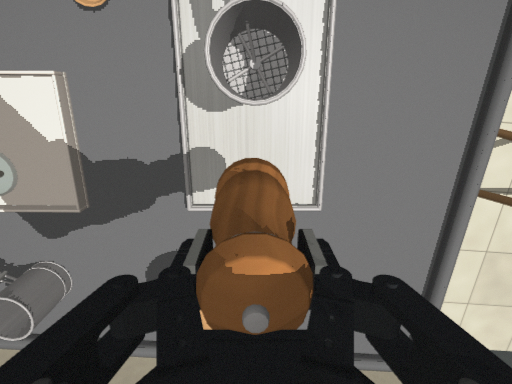

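Request:
send_rows(
  rows=[
    [0,-0.005,0.004,0.15,0],
    [0,-0.005,0.004,0.32,0],
    [0,-0.005,0.004,0.48,0],
    [0,-0.005,0.004,0.58,0],
    [0,-0.005,0.004,0.63,0],
  ],
)

```text
t: 12.85
ee_pos: [0.5573, 0.3007, 0.0964]
tcp_rot: [-0.001, -0.038, 0.999, -0.001]
force: [-0.2, -0.2, -2.4]
finger_gap: 0.0458
```

Request:
send_rows(
  rows=[
    [0,0,0,0.01,0],
    [0,0,0,0.02,0],
    [0,0,0,0.03,0],
    [0,0,0,0.035,0],
    [0,0,0,0.035,0],
  ],
)

```text
t: 13.35
ee_pos: [0.5579, 0.3025, 0.0916]
tcp_rot: [0.0, -0.039, 0.999, 0.0]
force: [0.5, -0.5, -2.7]
finger_gap: 0.0452
```

Request:
send_rows(
  rows=[
    [0,0,0,0.005,0],
    [0,0,0,0.01,0],
    [0,0,0,0.012,0],
  ],
)

```text
t: 13.65
ee_pos: [0.5588, 0.3024, 0.0899]
tcp_rot: [0.001, -0.038, 0.999, 0.0]
force: [-1.2, -1.4, 12.0]
finger_gap: 0.0459
```

Contact. Release and rise.

Request:
send_rows(
  rows=[
    [1,0,0,-0.01,0],
    [1,0,0,-0.01,0],
    [1,0,0,-0.01,0],
    [1,0,0,-0.01,0],
    [1,0,0,-0.01,0],
  ],
)

```text
t: 14.15
ee_pos: [0.5577, 0.3023, 0.0905]
tcp_rot: [-0.0, -0.039, 0.999, -0.0]
force: [0.5, 0.2, -0.6]
finger_gap: 0.0855
```

Request:
send_rows(
  rows=[
    [1,0,0,-0.15,0],
    [1,0,0,-0.35,0],
    [1,0,0,-0.55,0],
    [1,0,0,-0.75,0],
    [1,0,0,-0.8,0],
  ],
)

```text
t: 14.65
ee_pos: [0.5594, 0.3028, 0.2551]
tcp_rot: [0.003, -0.038, 0.999, 0.002]
force: [-0.2, -0.6, -0.1]
finger_gap: 0.0852
```

```bash
python3 - <<'E'
from h import *
import pickle
go([.56,-.034,.25],94.4)
c,im=save('wrist','w10.png',k=1.5); pickle.dump((c,im),open('w10.pkl','wb'))
E
```

```text
t 14.65 shares [ 0.127 -1.68   0.02 ] roll 0.0 cur jaw 94.4 q [-0.8   0.48  0.31  1.81 -0.18  0.88  1.25]
```

View pics/w10.png

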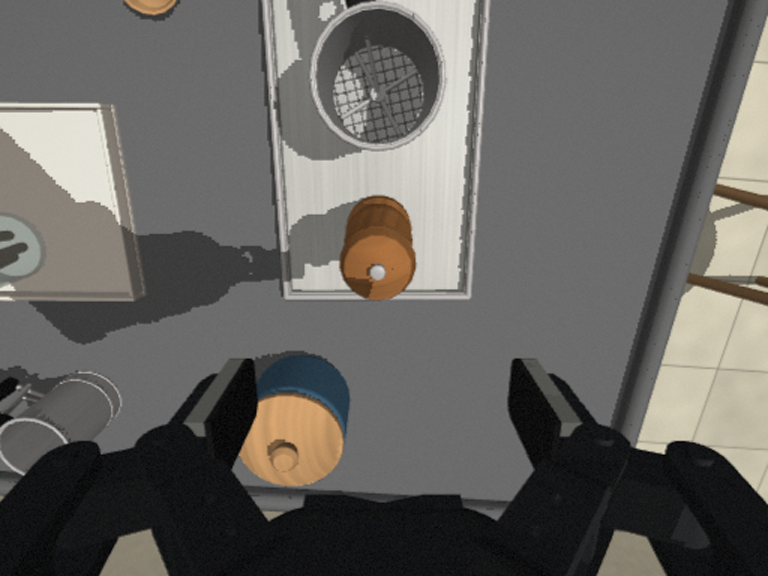

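Request:
send_rows(
  rows=[
    [1,0.02,-0.2,0,0],
    [1,0.04,-0.4,0,0],
    [1,0.06,-0.6,0,0],
    [1,0.08,-0.8,0,0],
    [1,0.08,-1.0,0.02,0],
  ],
)

```text
t: 15.2
ee_pos: [0.5562, 0.1002, 0.2457]
tcp_rot: [-0.001, -0.039, 0.999, -0.0]
force: [0.5, -0.3, -0.4]
finger_gap: 0.0852
```

Request:
send_rows(
  rows=[
    [1,0.02,-0.2,0,0],
    [1,0.04,-0.4,0,0],
    [1,0.047,-0.6,0,0],
    [1,0.047,-0.68,0,0],
    [1,0.047,-0.68,0,0],
  ],
)

```text
t: 15.7
ee_pos: [0.5578, -0.0375, 0.2457]
tcp_rot: [-0.001, -0.036, 0.999, -0.0]
force: [0.2, 1.0, 0.2]
finger_gap: 0.0858
```

```bash
python3 - <<'E'
from h import *
import pickle
go([.598,-.034,.15],94.4)
c,im=save('wrist','w11.png',(170,110,340,260),4); pickle.dump((c,im),open('w11.pkl','wb'))
c,im=save('scene','s11.png',(190,160,310,290),5)
E
```

```text
t 15.7 shares [-0.203  0.003  0.478] roll -0.003 cur jaw 94.2 q [-0.28  0.4   0.34  1.98 -0.18  0.79  1.8 ]
```

View pics/w11.png

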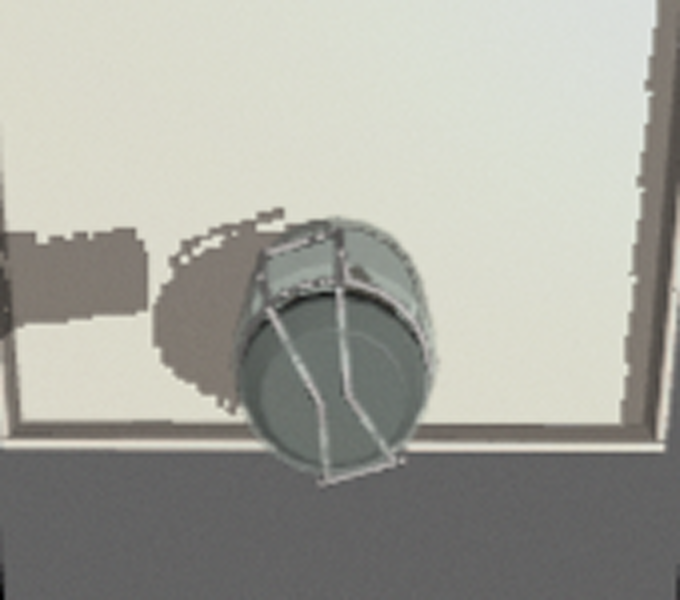

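View pics/s11.png

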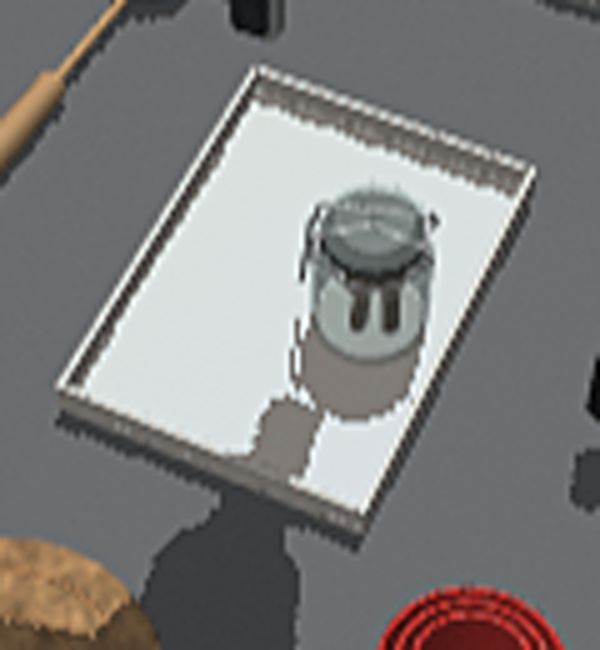

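```bash
python3 - <<'E'
from h import *
import pickle
c,im=pickle.load(open('w11.pkl','rb'))
U=lambda p:unc(p,4,(170,110))
for z in (.08,.086,.092):
  print(z,[onz(c,U(p),z)[:2].round(4) for p in [(243,381),(433,381),(338,288),(338,473),(338,381)]])
print('body',[onz(c,U(p),.06)[:2].round(4) for p in [(236,345),(438,345)]])
print('front foot',onz(c,U((340,217)),.064).round(4))
for z in (.004,.064,.092): print(z,unc((0,0),1,(0,0)), [(proj(c,(.598,-.0344,z))-np.array([170,110]))*4])
hin=[onz(c,U(p),.075)[:2] for p in [(325,482),(405,459)]]; d=hin[1]-hin[0]; print('jar y ang',np.degrees(np.arctan2(d[1],d[0])))
t=cal('top'); a=cv2.imread('pics/top0.png')
go([.597,-.035,.16],108)
E
```

```text
0.08 [array([ 0.6021, -0.0619]), array([ 0.5981, -0.0079]), array([ 0.5725, -0.0368]), array([ 0.6288, -0.0328]), array([ 0.6001, -0.0349])]
0.086 [array([ 0.5997, -0.0615]), array([ 0.5959, -0.0086]), array([ 0.5708, -0.037 ]), array([ 0.6259, -0.033 ]), array([ 0.5978, -0.035 ])]
0.092 [array([ 0.5974, -0.0611]), array([ 0.5936, -0.0092]), array([ 0.569 , -0.0371]), array([ 0.6231, -0.0332]), array([ 0.5955, -0.0352])]
body [array([ 0.5985, -0.0657]), array([ 0.5941, -0.0052])]
front foot [ 0.5561 -0.0375  0.064 ]
0.004 (0.0, 0.0) [array([338.76716202, 294.85421508])]
0.064 (0.0, 0.0) [array([338.68935196, 353.6159517 ])]
0.092 (0.0, 0.0) [array([338.64346143, 388.27222702])]
jar y ang 111.6962564888859
t 15.8 shares [-0.194 -0.021  0.429] roll -0.151 cur jaw 94.4 q [-0.28  0.4   0.33  1.98 -0.18  0.79  1.8 ]
```

Request:
send_rows(
  rows=[
    [1,-0.1,-0.02,0.1,-0.08],
    [1,-0.2,-0.022,0.2,-0.15],
    [1,-0.2,-0.021,0.4,-0.16],
    [1,-0.2,-0.021,0.5,-0.16],
    [1,-0.2,-0.021,0.5,-0.16],
  ],
)

```text
t: 16.3
ee_pos: [0.5967, -0.0334, 0.1434]
tcp_rot: [-0.003, -0.165, 0.986, 0.001]
force: [-0.5, 1.2, 0.2]
finger_gap: 0.0853
```

```bash
python3 - <<'E'
from h import *
go([.598,-.035,.027],109)
c,im=save('wrist','w12.png',k=1.5)
for z in (.004,.064,.092): print((proj(c,(.598,-.035,z))*1.5).round(1))
E
```

```text
t 16.3 shares [-0.007 -0.011  0.582] roll -0.0 cur jaw 109.0 q [-0.18  0.57  0.21  1.98 -0.2   0.62  2.06]
[378.2 264.2]
[377.6 293.3]
[377.2 312.4]
```

View pics/w12.png

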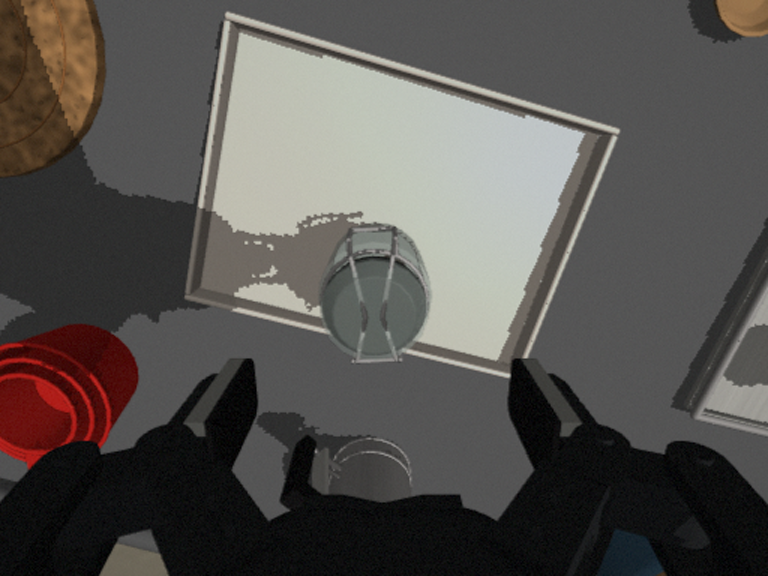

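Request:
send_rows(
  rows=[
    [1,-0.007,-0.008,0.15,0],
    [1,-0.007,-0.008,0.3,0],
    [1,-0.007,-0.008,0.43,0],
    [1,-0.007,-0.008,0.53,0],
    [1,-0.007,-0.008,0.575,0],
  ],
)

```text
t: 16.85
ee_pos: [0.6006, -0.0357, 0.0313]
tcp_rot: [-0.0, -0.164, 0.986, 0.0]
force: [0.8, 0.1, 1.3]
finger_gap: 0.0852
```

Request:
send_rows(
  rows=[
    [1,0,0,0,0],
    [0.5,0,0,0,0],
    [0.5,0,0,0,0],
    [0.5,0,0,0,0],
    [0.5,0,0,0,0],
  ],
  squeeze=40,
)

```text
t: 17.35
ee_pos: [0.6012, -0.0366, 0.0332]
tcp_rot: [0.001, -0.164, 0.987, -0.0]
force: [-0.7, -0.3, 7.0]
finger_gap: 0.0611
```

Request:
send_rows(
  rows=[
    [0.5,0,0,-0.02,0],
    [0.5,0,0,-0.05,0],
    [0.5,0,0,-0.1,0],
    [0.5,0,0,-0.15,0],
    [0.5,0,0,-0.2,0],
  ],
  squeeze=50,
)

```text
t: 17.85
ee_pos: [0.6004, -0.0369, 0.0727]
tcp_rot: [0.0, -0.163, 0.987, -0.0]
force: [0.0, 0.1, -3.5]
finger_gap: 0.0605
```

```bash
python3 - <<'E'
from h import *
s=arm.observe();print(s['force'],s['ee_pos'],s['finger_gap'])
c,im=save('scene','s13.png',(190,150,330,290),4)
go([.547,-.306,.12],109)
E
```

```text
[ 0.02712538  0.11294795 -3.45465028] [ 0.60041248 -0.03687227  0.07273944] 0.060505247267626475
t 17.9 shares [ 0.689 -1.186 -0.23 ] roll -0.002 cur jaw 108.8 q [-0.15  0.67  0.17  2.01 -0.23  0.47  2.09]
```

View pics/s13.png

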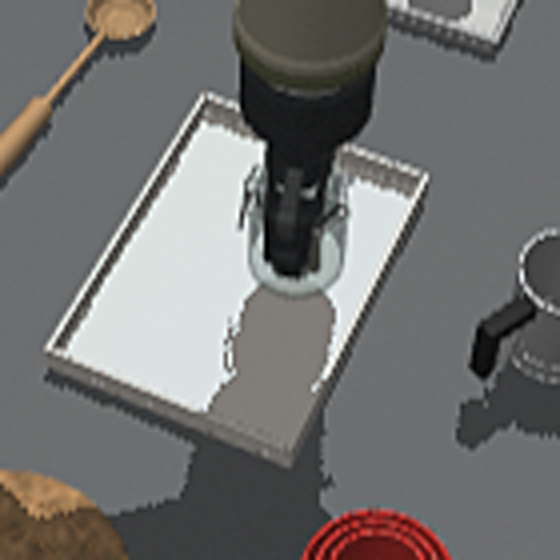

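Request:
send_rows(
  rows=[
    [0.5,0.02,-0.03,-0.1,0.02],
    [0.5,0.08,-0.14,-0.2,0.08],
    [0.5,0.17,-0.3,-0.23,0.16],
    [0.5,0.27,-0.46,-0.23,0.24],
    [0.5,0.35,-0.6,-0.23,0.32],
  ],
)

```text
t: 18.4
ee_pos: [0.5723, -0.1748, 0.1186]
tcp_rot: [0.001, 0.09, 0.996, -0.0]
force: [0.4, -0.3, -3.0]
finger_gap: 0.0606
```

```bash
python3 - <<'E'
from h import *
go([.546,-.306,.12],70)
E
```

```text
t 18.4 shares [ 0.012 -0.669 -0.007] roll 0.108 cur jaw 79.7 q [-0.01  0.61  0.32  2.01 -0.34  0.57  1.93]
```

Request:
send_rows(
  rows=[
    [0.5,0.01,-0.2,0,0.06],
    [0.5,0.012,-0.38,0,0.11],
    [0.5,0.012,-0.54,0,0.11],
    [0.5,0.012,-0.64,0,0.11],
    [0.5,0.012,-0.67,0,0.11],
  ],
)

```text
t: 18.9
ee_pos: [0.5462, -0.3076, 0.1181]
tcp_rot: [0.0, 0.174, 0.985, -0.001]
force: [-0.0, 0.9, -3.1]
finger_gap: 0.0608
```

Request:
send_rows(
  rows=[
    [0.5,0,0,0,0],
    [0.5,0,0,0,0],
  ],
)

```text
t: 19.1
ee_pos: [0.5476, -0.303, 0.1176]
tcp_rot: [-0.0, 0.172, 0.985, 0.001]
force: [0.4, -0.1, -2.6]
finger_gap: 0.0606
```

```bash
python3 - <<'E'
from h import *
import pickle
go([.546,-.306,.042],70)
c,im=save('top','t14.png',(310,130,410,240),6)
c,im=save('scene','s14.png',(130,200,260,340),4)
c,im=save('wrist','w14.png',k=1.5);pickle.dump((c,im),open('w14.pkl','wb'))
E
```

```text
t 19.1 shares [ 0.002 -0.017  0.378] roll 0.002 cur jaw 70.2 q [ 0.19  0.65  0.35  1.94 -0.36  0.61  2.  ]
```

View pics/w14.png

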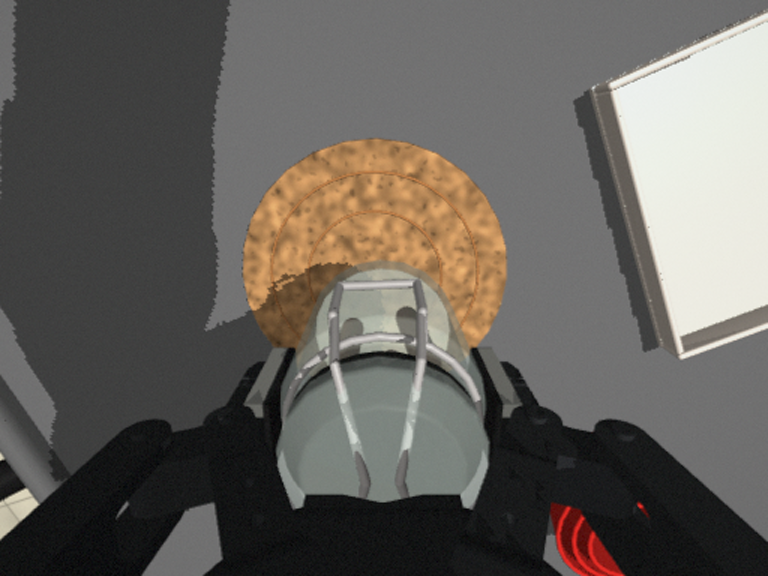

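View pics/s14.png

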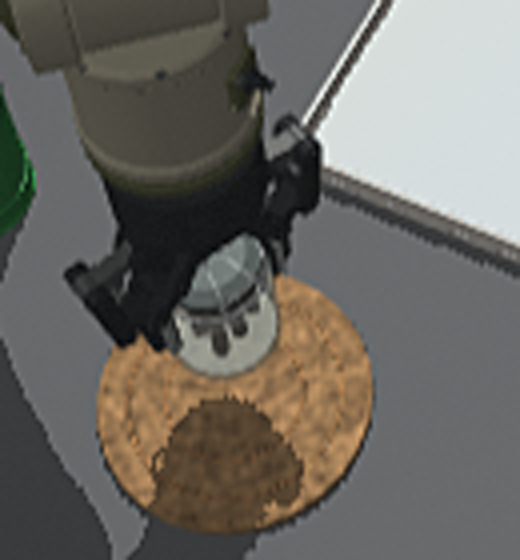

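```bash
python3 - <<'E'
from h import *
import pickle
c,im=pickle.load(open('w14.pkl','rb'))
hsv=cv2.cvtColor(im,cv2.COLOR_BGR2HSV);m=cv2.inRange(hsv,(5,70,20),(22,255,255))
n,l,st,ce=cv2.connectedComponentsWithStats(m);k=1+np.argmax(st[1:,4])
cs,_=cv2.findContours((l==k).astype(np.uint8),cv2.RETR_EXTERNAL,cv2.CHAIN_APPROX_NONE)
q=cv2.convexHull(max(cs,key=len))[:,0]
P=np.array([onz(c,p,.010)[:2] for p in q if p[1]<228]);
A=np.c_[2*P,np.ones(len(P))];s=np.linalg.lstsq(A,(P**2).sum(1),rcond=None)[0];print(s[:2],np.sqrt(s[2]+s[0]**2+s[1]**2))
E
```

```text
[ 0.5462386  -0.30669123] 0.07931879427507005
```

Request:
send_rows(
  rows=[
    [0.5,0.002,-0.01,0.1,0],
    [0.5,0.002,-0.01,0.2,0],
    [0.5,0.002,-0.01,0.28,0],
    [0.5,0.002,-0.01,0.34,0],
    [0.5,0.002,-0.01,0.355,0],
  ],
)

```text
t: 19.75
ee_pos: [0.5457, -0.3056, 0.0452]
tcp_rot: [-0.001, 0.172, 0.985, 0.0]
force: [0.3, -1.1, -3.5]
finger_gap: 0.0608
```

Request:
send_rows(
  rows=[
    [0.5,0,0,0.006,0],
    [0.5,0,0,0.012,0],
    [0.5,0,0,0.018,0],
    [0.5,0,0,0.024,0],
    [0.5,0,0,0.03,0],
  ],
)

```text
t: 20.25
ee_pos: [0.5463, -0.3064, 0.0409]
tcp_rot: [0.0, 0.173, 0.985, -0.0]
force: [0.7, -0.3, -2.9]
finger_gap: 0.0609
```

Request:
send_rows(
  rows=[
    [0.5,0,0,0.005,0],
    [0.5,0,0,0.01,0],
    [0.5,0,0,0.013,0],
  ],
)

```text
t: 20.55
ee_pos: [0.5462, -0.3063, 0.0393]
tcp_rot: [0.0, 0.173, 0.985, 0.0]
force: [-4.7, 3.6, 19.1]
finger_gap: 0.0606
```

Request:
send_rows(
  rows=[
    [0.5,0,0,-0.004,0],
    [1,0,0,-0.006,0],
    [1,0,0,-0.006,0],
    [1,0,0,-0.006,0],
    [1,0,0,-0.006,0],
  ],
)

```text
t: 21.05
ee_pos: [0.5462, -0.3064, 0.0392]
tcp_rot: [0.0, 0.173, 0.985, -0.0]
force: [-1.3, 0.4, 0.5]
finger_gap: 0.085
```

Request:
send_rows(
  rows=[
    [1,0,0,-0.1,0],
    [1,0,0,-0.3,0],
    [1,0,0,-0.5,0],
    [1,0,0,-0.7,0],
    [1,0,0,-0.9,0],
  ],
)

```text
t: 21.55
ee_pos: [0.5459, -0.3062, 0.2208]
tcp_rot: [-0.0, 0.173, 0.985, -0.0]
force: [0.4, -0.4, 0.1]
finger_gap: 0.0855
```

```bash
python3 - <<'E'
from h import *
import pickle
c,im=save('wrist','w15.png',k=1.5);pickle.dump((c,im),open('w15.pkl','wb'))
go([.5,-.1,.25],90)
E
```

```text
t 21.6 shares [ 0.58   0.896 -0.119] roll -0.221 cur jaw 70.1 q [ 0.13  0.51  0.44  1.86 -0.29  0.82  1.94]
```

View pics/w15.png

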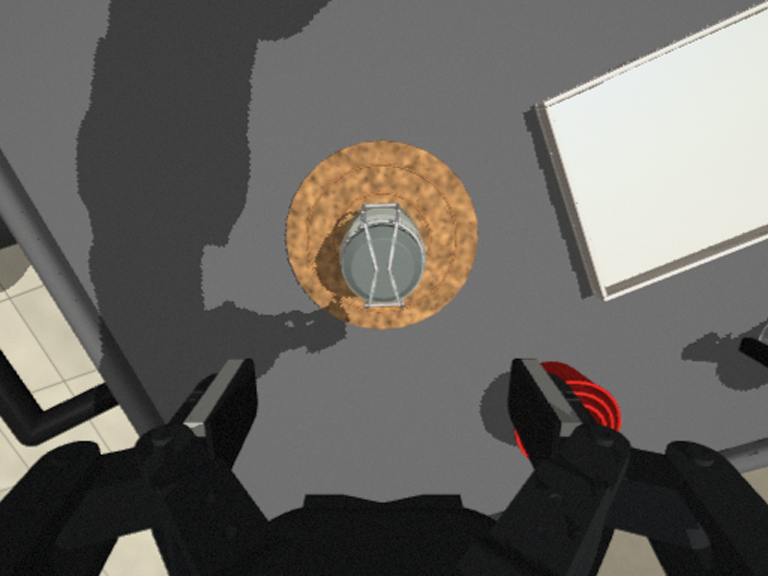

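```bash
python3 - <<'E'
from h import *
import pickle
c,im=pickle.load(open('w15.pkl','rb'))
U=lambda p:unc(p,1.5,(0,0))
print('lid',onz(c,U((383,263)),.092).round(4))
Q=np.array([onz(c,U(p),.010)[:2] for p in [(286,234),(478,234),(382,140),(382,329)]]);print(Q.round(4), (Q[2]+Q[3])/2,(Q[0]+Q[1])/2)
c,im=save('top','t15.png',(310,130,410,240),6)
E
```

```text
lid [ 0.5436 -0.3046  0.092 ]
[[ 0.5141 -0.3789]
 [ 0.5681 -0.2299]
 [ 0.4716 -0.2792]
 [ 0.6213 -0.3335]] [ 0.54646015 -0.30635475] [ 0.54110574 -0.30440467]
```

View pics/t15.png

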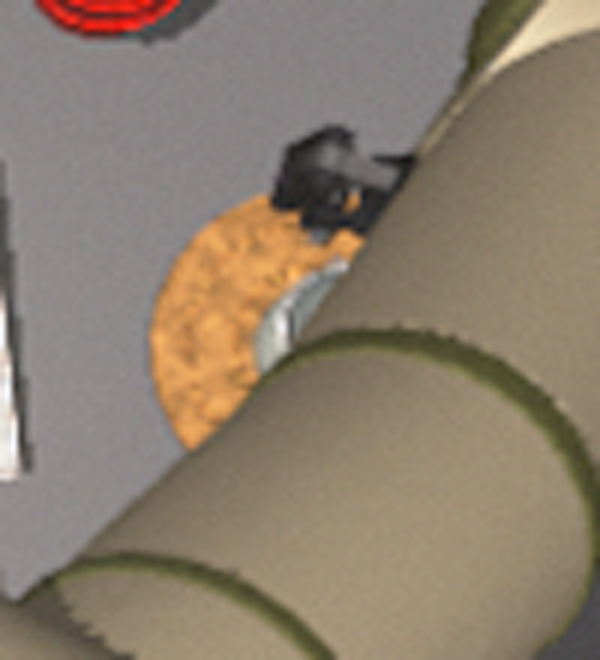

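Request:
send_rows(
  rows=[
    [1,0.06,0.18,-0.05,-0.05],
    [1,0.13,0.37,-0.1,-0.1],
    [1,0.2,0.56,-0.15,-0.15],
    [1,0.27,0.74,-0.15,-0.2],
    [1,0.34,0.94,-0.15,-0.27],
  ],
)

```text
t: 22.15
ee_pos: [0.5458, -0.1052, 0.2492]
tcp_rot: [0.0, -0.04, 0.999, -0.0]
force: [1.4, 0.2, 0.1]
finger_gap: 0.0856
```

```bash
python3 - <<'E'
from h import *
go([.558,.302,.25],94.4)
E
```

```text
t 22.15 shares [-0.224  2.024 -0.005] roll 0.002 cur jaw 94.6 q [-0.15  0.39  0.33  1.99 -0.17  0.79  1.93]
```

Request:
send_rows(
  rows=[
    [1,-0.02,0.2,0,0],
    [1,-0.04,0.4,0,0],
    [1,-0.06,0.6,0,0],
    [1,-0.09,0.8,0,0],
    [1,-0.11,1.0,0,0],
  ],
)

```text
t: 22.65
ee_pos: [0.5524, 0.0964, 0.2488]
tcp_rot: [-0.0, -0.039, 0.999, -0.0]
force: [0.8, 0.0, -0.9]
finger_gap: 0.0855
```

Request:
send_rows(
  rows=[
    [1,-0.02,0.2,0,0],
    [1,-0.04,0.4,0,0],
    [1,-0.06,0.6,0,0],
    [1,-0.09,0.8,0,0],
    [1,-0.11,1.0,0,0],
  ],
)

```text
t: 23.15
ee_pos: [0.559, 0.2974, 0.2486]
tcp_rot: [-0.0, -0.039, 0.999, -0.0]
force: [0.8, -0.4, -1.3]
finger_gap: 0.0853
```

Request:
send_rows(
  rows=[
    [1,0,0.02,0,0],
    [1,0,0.02,0,0],
  ],
)

```text
t: 23.35
ee_pos: [0.5581, 0.3011, 0.2482]
tcp_rot: [-0.001, -0.04, 0.999, -0.0]
force: [0.4, -0.6, -0.7]
finger_gap: 0.0853
```

```bash
python3 - <<'E'
from h import *
go([.558,.302,.086],94.4)
c,im=save('wrist','w16.png',k=1.5)
for z in (.15,.004): print((proj(c,(.5575,.302,z))*1.5).round(1))
c,im=save('top','t16.png',(310,130,410,240),6)
c,im=save('scene','s16.png',(130,200,260,340),4)
E
```

```text
t 23.35 shares [-0.001  0.005  0.811] roll 0.002 cur jaw 94.6 q [-0.78  0.48  0.3   1.81 -0.18  0.87  1.25]
[383.3 280.1]
[382.9 231.3]
```

View pics/w16.png

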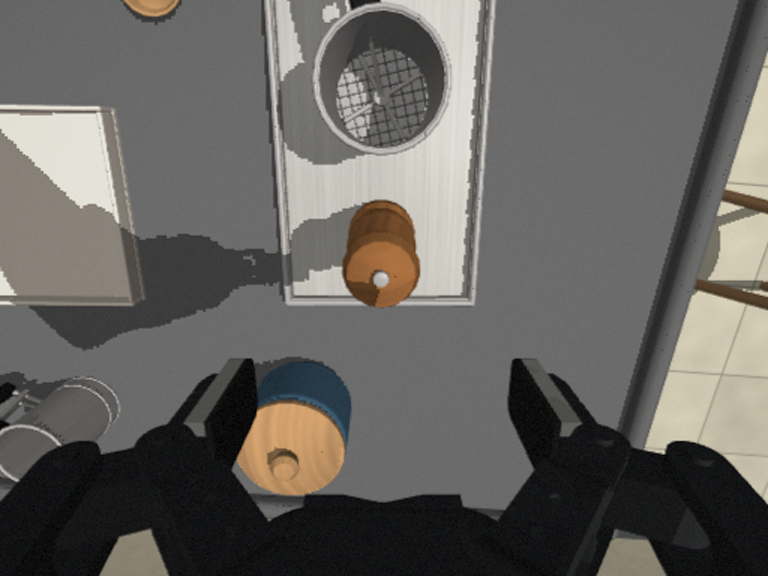

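View pics/t16.png

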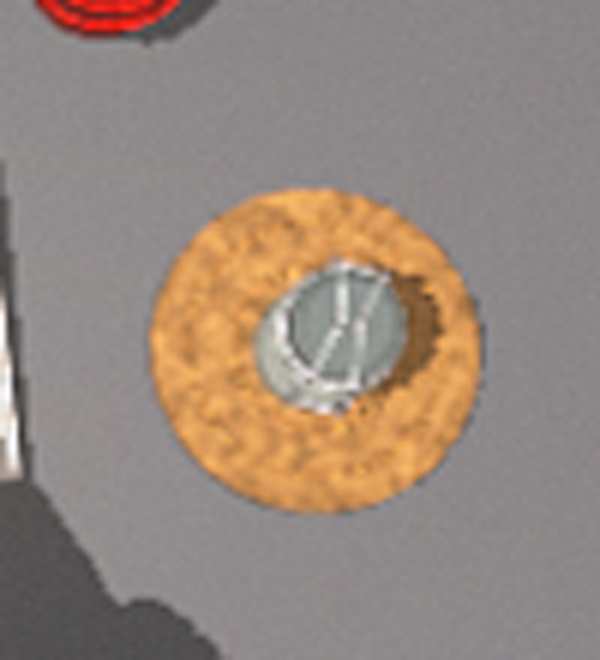

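View pics/s16.png

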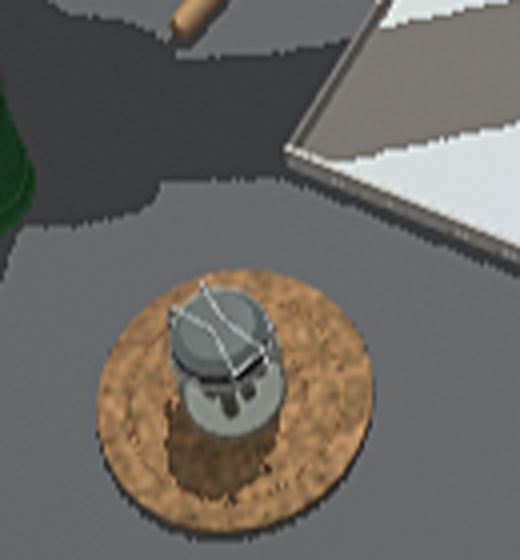

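Request:
send_rows(
  rows=[
    [1,0,-0.003,0.2,0],
    [1,0,-0.003,0.4,0],
    [1,0,-0.003,0.6,0],
    [1,0,-0.003,0.75,0],
    [1,0,-0.003,0.79,0],
  ],
)

```text
t: 24.0
ee_pos: [0.5577, 0.2967, 0.0884]
tcp_rot: [-0.002, -0.038, 0.999, -0.001]
force: [-0.7, -0.5, 0.1]
finger_gap: 0.0856
```

Request:
send_rows(
  rows=[
    [0,0,0,0,0],
    [0,0,0,0,0],
    [0,0,0,0,0],
    [0,0,0,0,0],
    [0,0,0,0,0],
  ],
  squeeze=60,
)

```text
t: 24.5
ee_pos: [0.5601, 0.2996, 0.0934]
tcp_rot: [0.002, -0.039, 0.999, 0.001]
force: [-0.5, -0.6, 6.9]
finger_gap: 0.0463
```

Request:
send_rows(
  rows=[
    [0,0,0,-0.02,0],
    [0,0,0,-0.05,0],
    [0,0,0,-0.15,0],
    [0,0,0,-0.3,0],
    [0,0,0,-0.45,0],
  ],
)

```text
t: 25.0
ee_pos: [0.5585, 0.299, 0.1824]
tcp_rot: [-0.0, -0.039, 0.999, -0.0]
force: [0.4, 0.8, -2.5]
finger_gap: 0.0462
```

Request:
send_rows(
  rows=[
    [0,0,0,-0.15,0],
    [0,0,0,-0.2,0],
    [0,0,0,-0.2,0],
  ],
)

```text
t: 25.3
ee_pos: [0.5593, 0.2996, 0.2228]
tcp_rot: [0.001, -0.039, 0.999, 0.001]
force: [-0.1, -1.3, -2.8]
finger_gap: 0.046
```

```bash
python3 - <<'E'
from h import *
s=arm.observe();print(s['force'],s['ee_pos'],s['finger_gap'])
go([.546,-.098,.22],94.4)
c,im=save('wrist','w17.png')
c,im=save('scene','s17.png',(220,30,360,180),4)
E
```

```text
[-0.12111099 -1.26636622 -2.83064026] [0.55934342 0.29958823 0.2227811 ] 0.04602364295959029
t 25.3 shares [ 0.22  -1.977  0.01 ] roll 0.0 cur jaw 94.4 q [-0.78  0.51  0.29  1.84 -0.19  0.82  1.26]
```

View pics/s17.png

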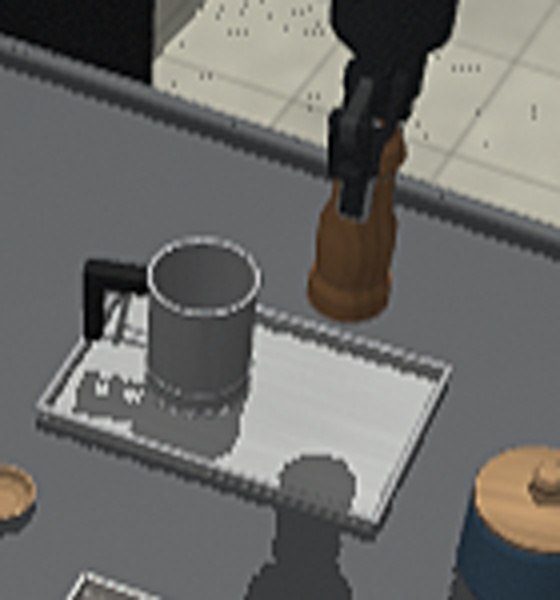

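View pics/w17.png

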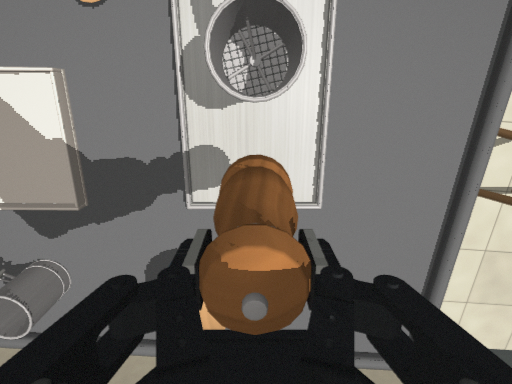

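Request:
send_rows(
  rows=[
    [0,0.01,-0.08,0,0],
    [0,0.03,-0.24,0,0],
    [0,0.05,-0.42,0,0],
    [0,0.07,-0.62,0,0],
    [0,0.09,-0.82,0,0],
  ],
)

```text
t: 25.9
ee_pos: [0.5524, 0.1316, 0.2198]
tcp_rot: [-0.001, -0.038, 0.999, -0.001]
force: [0.6, -0.7, -2.6]
finger_gap: 0.0461
```

Request:
send_rows(
  rows=[
    [0,0.02,-0.2,0,0],
    [0,0.04,-0.4,0,0],
    [0,0.07,-0.6,0,0],
    [0,0.09,-0.78,0,0],
    [0,0.1,-0.92,0,0],
  ],
)

```text
t: 26.4
ee_pos: [0.5459, -0.0544, 0.2201]
tcp_rot: [-0.001, -0.037, 0.999, -0.0]
force: [0.1, 0.8, -3.2]
finger_gap: 0.0463
```

Request:
send_rows(
  rows=[
    [0,0.01,-0.12,0,0],
    [0,0.02,-0.2,0,0],
    [0,0.03,-0.237,0,0],
    [0,0.03,-0.237,0,0],
    [0,0.03,-0.237,0,0],
  ],
)

```text
t: 26.9
ee_pos: [0.5454, -0.0973, 0.2209]
tcp_rot: [-0.0, -0.039, 0.999, 0.0]
force: [0.4, 1.7, -3.5]
finger_gap: 0.0463
```

```bash
python3 - <<'E'
from h import *
go([.546,-.0985,.0934],94.4)
E
```

```text
t 26.9 shares [-0.003 -0.007  0.638] roll 0.001 cur jaw 94.5 q [-0.14  0.42  0.3   2.02 -0.18  0.73  1.92]
```

Request:
send_rows(
  rows=[
    [0,-0.003,-0.005,0.15,0],
    [0,-0.003,-0.005,0.32,0],
    [0,-0.003,-0.005,0.46,0],
    [0,-0.003,-0.005,0.56,0],
    [0,-0.003,-0.005,0.61,0],
  ],
)

```text
t: 27.4
ee_pos: [0.5457, -0.0976, 0.0974]
tcp_rot: [-0.001, -0.04, 0.999, 0.0]
force: [-0.0, 0.5, -2.0]
finger_gap: 0.0461
```

Request:
send_rows(
  rows=[
    [0,0,0,0.01,0],
    [0,0,0,0.015,0],
    [0,0,0,0.02,0],
    [0,0,0,0.025,0],
  ],
)

```text
t: 27.8
ee_pos: [0.5467, -0.0993, 0.0951]
tcp_rot: [0.001, -0.039, 0.999, -0.0]
force: [-0.0, -0.4, -2.6]
finger_gap: 0.0465
```

Request:
send_rows(
  rows=[
    [0,0,0,0.005,0],
    [0,0,0,0.01,0],
    [0,0,0,0.013,0],
    [0,0,0,0.013,0],
  ],
)

```text
t: 28.2
ee_pos: [0.5472, -0.0993, 0.0934]
tcp_rot: [0.001, -0.039, 0.999, 0.0]
force: [-2.7, 1.6, 16.9]
finger_gap: 0.0461
```

Request:
send_rows(
  rows=[
    [1,0,0,-0.01,0],
    [1,0,0,-0.01,0],
    [1,0,0,-0.01,0],
    [1,0,0,-0.01,0],
    [1,0,0,-0.01,0],
  ],
)

```text
t: 28.7
ee_pos: [0.5461, -0.0994, 0.0935]
tcp_rot: [-0.0, -0.039, 0.999, -0.0]
force: [-0.0, -0.8, 0.3]
finger_gap: 0.0855
```

Request:
send_rows(
  rows=[
    [1,0,0,-0.15,0],
    [1,0,0,-0.35,0],
    [1,0,0,-0.55,0],
    [1,0,0,-0.7,0],
    [1,0,0,-0.72,0],
  ],
)

```text
t: 29.2
ee_pos: [0.5477, -0.0998, 0.2411]
tcp_rot: [0.003, -0.038, 0.999, -0.0]
force: [0.1, -0.3, 0.3]
finger_gap: 0.0855
```

```bash
python3 - <<'E'
from h import *
import pickle
go([.387,.273,.25],107)
c,im=save('wrist','w18.png',k=1.5)
for z in (.148,.004): print((proj(c,(.545,-.0989,z))*1.5).round(1))
E
```

```text
t 29.2 shares [ 0.658  1.92  -0.049] roll -0.14 cur jaw 94.4 q [-0.15  0.4   0.32  2.   -0.17  0.77  1.92]
[383.6 278.2]
[383.1 228.7]
```

View pics/w18.png

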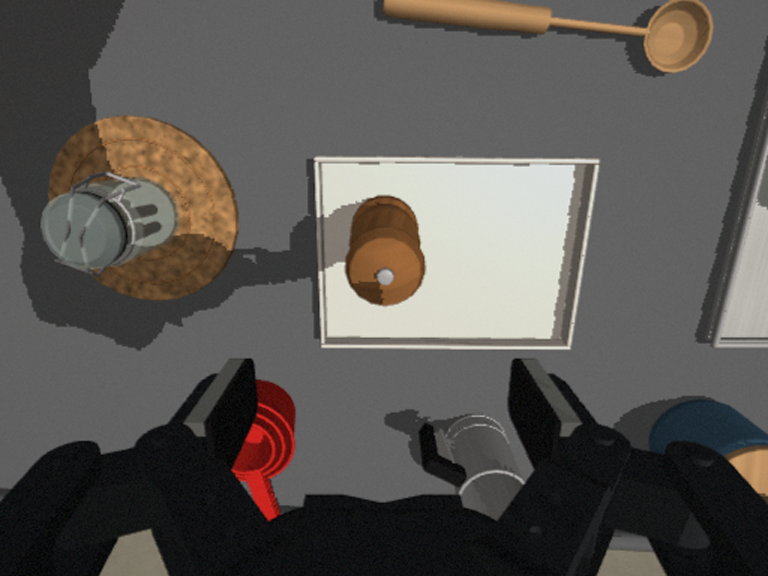

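Request:
send_rows(
  rows=[
    [1,0.06,0.2,-0.03,0],
    [1,0.12,0.4,-0.05,0],
    [1,0.18,0.6,-0.05,0],
    [1,0.25,0.8,-0.05,0],
    [1,0.33,0.96,-0.05,0],
  ],
)

```text
t: 29.75
ee_pos: [0.4643, 0.0891, 0.2464]
tcp_rot: [-0.001, -0.039, 0.999, -0.0]
force: [0.7, 0.4, 0.2]
finger_gap: 0.0857
```

Request:
send_rows(
  rows=[
    [1,0.06,0.2,0,-0.04],
    [1,0.12,0.4,0,-0.08],
    [1,0.18,0.6,0,-0.14],
    [1,0.25,0.8,0,-0.14],
    [1,0.33,0.96,0,-0.14],
  ],
)

```text
t: 30.25
ee_pos: [0.3837, 0.2753, 0.2464]
tcp_rot: [-0.001, -0.149, 0.989, -0.0]
force: [0.7, -0.1, -0.9]
finger_gap: 0.085
```

Request:
send_rows(
  rows=[
    [0.6,0,0,0,0],
    [0.6,0,0,0,0],
  ],
)

```text
t: 30.45
ee_pos: [0.3842, 0.2734, 0.2465]
tcp_rot: [-0.001, -0.149, 0.989, -0.001]
force: [0.1, 0.1, -0.4]
finger_gap: 0.0591
```

```bash
python3 - <<'E'
from h import *
go([.387,.273,.16],107)
c,im=save('wrist','w19.png',k=1.5)
for p in ((.387,.273,.105),(.4448,.2919,.109)): print((proj(c,p)*1.5).round(1))
E
```

```text
t 30.45 shares [-0.014 -0.006  0.433] roll 0.002 cur jaw 107.1 q [-0.89  0.28  0.19  2.15 -0.08  0.72  1.22]
[380.  265.3]
[381.6 349.1]
```

View pics/w19.png

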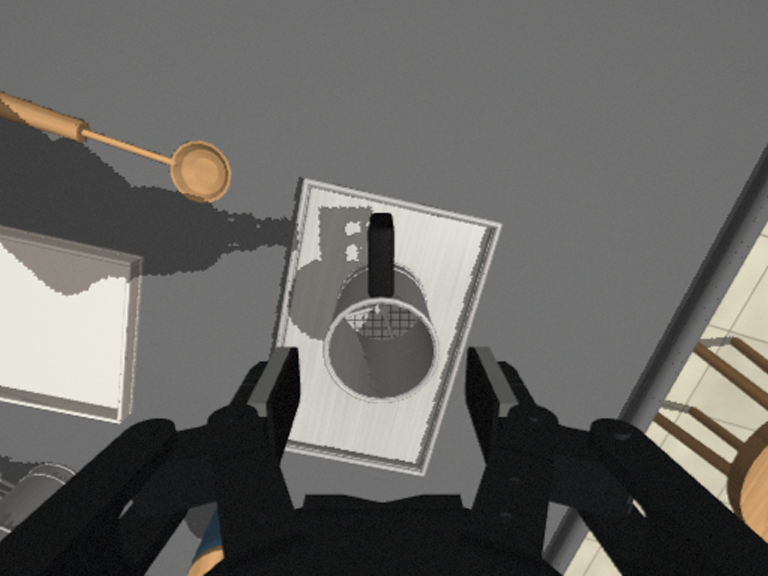

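Request:
send_rows(
  rows=[
    [0.6,-0.014,-0.005,0.2,0],
    [0.6,-0.014,-0.005,0.4,0],
    [0.6,-0.014,-0.005,0.6,0],
    [0.6,-0.014,-0.005,0.75,0],
    [0.6,-0.014,-0.005,0.835,0],
  ],
)

```text
t: 31.0
ee_pos: [0.388, 0.2708, 0.0782]
tcp_rot: [-0.001, -0.147, 0.989, -0.001]
force: [0.4, 0.7, 0.6]
finger_gap: 0.0512
```

Request:
send_rows(
  rows=[
    [0.6,0,0,0,0],
    [0,0,0,0,0],
    [0,0,0,0,0],
    [0,0,0,0,0],
    [0,0,0,0,0],
  ],
  squeeze=70,
)

```text
t: 31.5
ee_pos: [0.3885, 0.2733, 0.0817]
tcp_rot: [0.001, -0.148, 0.989, 0.0]
force: [-1.1, -2.1, 8.7]
finger_gap: 0.0165
```

Request:
send_rows(
  rows=[
    [0,0,0,0,0],
    [0,0,0,-0.03,0],
    [0,0,0,-0.08,0],
    [0,0,0,-0.16,0],
    [0,0,0,-0.24,0],
  ],
)

```text
t: 32.0
ee_pos: [0.3877, 0.2731, 0.1298]
tcp_rot: [-0.0, -0.148, 0.989, -0.0]
force: [0.1, 0.3, -1.3]
finger_gap: 0.0164
```

```bash
python3 - <<'E'
from h import *
s=arm.observe();print(s['force'],s['ee_pos'],s['finger_gap'])
go([.476,.0005,.13],107)
c,im=save('scene','s20.png',(200,50,340,190),4)
E
```

```text
[ 0.05049574  0.26122519 -1.27966499] [0.38771729 0.27311483 0.12975156] 0.016407758577972956
t 32.0 shares [-2.300e-02 -1.433e+00 -1.000e-03] roll 0.0 cur jaw 107.0 q [-0.83  0.47  0.13  2.26 -0.15  0.41  1.29]
```

View pics/s20.png

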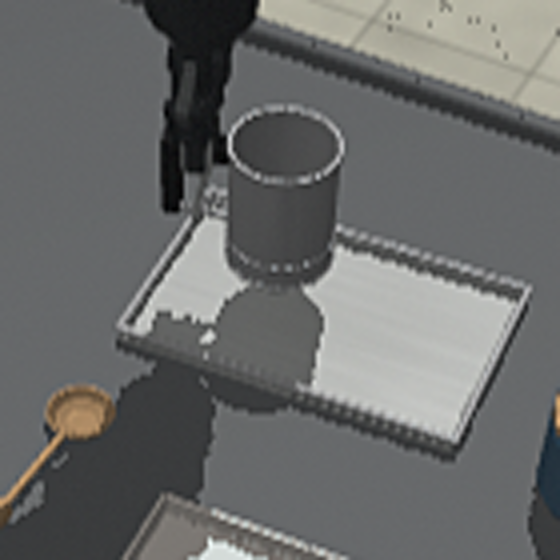

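Request:
send_rows(
  rows=[
    [0,0.0,-0.08,0,0],
    [0,0.0,-0.22,0,0],
    [0,0.0,-0.4,0,0],
    [0,-0.01,-0.6,0,0],
    [0,-0.01,-0.8,0,0],
  ],
)

```text
t: 32.55
ee_pos: [0.4372, 0.1198, 0.129]
tcp_rot: [0.0, -0.149, 0.989, 0.0]
force: [1.2, -0.2, -1.9]
finger_gap: 0.0168
```

Request:
send_rows(
  rows=[
    [0,0,-0.2,0,0],
    [0,-0.01,-0.38,0,0],
    [0,-0.015,-0.54,0,0],
    [0,-0.015,-0.61,0,0],
    [0,-0.015,-0.634,0,0],
  ],
)

```text
t: 33.05
ee_pos: [0.477, -0.0015, 0.1289]
tcp_rot: [0.0, -0.146, 0.989, -0.0]
force: [0.1, 0.1, -1.7]
finger_gap: 0.0168
```

Request:
send_rows(
  rows=[
    [0,0,0,0,0],
    [0,0,0,0,0],
  ],
)

```text
t: 33.25
ee_pos: [0.4764, 0.0015, 0.1287]
tcp_rot: [-0.0, -0.149, 0.989, 0.0]
force: [-0.6, 0.3, -1.7]
finger_gap: 0.0161
```

```bash
python3 - <<'E'
from h import *
go([.4765,.0005,.0815],107)
E
```

```text
t 33.25 shares [ 0.001 -0.005  0.236] roll 0.001 cur jaw 107.1 q [-0.16  0.47  0.06  2.26 -0.07  0.41  1.82]
```

Request:
send_rows(
  rows=[
    [0,0,-0.003,0.06,0],
    [0,0,-0.003,0.12,0],
    [0,0,-0.003,0.17,0],
    [0,0,-0.003,0.205,0],
    [0,0,-0.003,0.22,0],
  ],
)

```text
t: 33.75
ee_pos: [0.4765, 0.0004, 0.084]
tcp_rot: [-0.0, -0.148, 0.989, 0.0]
force: [-0.5, 0.1, -2.1]
finger_gap: 0.0165
```

Request:
send_rows(
  rows=[
    [0,0,0,0.008,0],
    [0,0,0,0.015,0],
    [0,0,0,0.018,0],
  ],
)

```text
t: 34.05
ee_pos: [0.4767, -0.0001, 0.0817]
tcp_rot: [0.0, -0.148, 0.989, 0.0]
force: [-4.6, -0.1, 17.3]
finger_gap: 0.0164
```

Request:
send_rows(
  rows=[
    [0.6,0,0,-0.01,0],
    [0.6,0,0,-0.01,0],
    [0.6,0,0,-0.01,0],
    [0.6,0,0,-0.01,0],
    [0.6,0,0,-0.01,0],
  ],
)

```text
t: 34.55
ee_pos: [0.4769, -0.0002, 0.083]
tcp_rot: [0.0, -0.148, 0.989, -0.0]
force: [0.5, -0.7, -0.6]
finger_gap: 0.0515
```

Request:
send_rows(
  rows=[
    [0.6,0,0,-0.1,0],
    [0.6,0,0,-0.3,0],
    [1,0,0,-0.5,0],
    [1,0,0,-0.7,0],
    [1,0,0,-0.9,0],
  ],
)

```text
t: 35.05
ee_pos: [0.4764, -0.0002, 0.2647]
tcp_rot: [-0.0, -0.148, 0.989, -0.0]
force: [1.1, -0.0, -0.5]
finger_gap: 0.0853
```

Request:
send_rows(
  rows=[
    [1,0,0,-0.1,0],
    [1,0,0,-0.15,0],
    [1,0,0,-0.15,0],
  ],
)

```text
t: 35.35
ee_pos: [0.4772, -0.0001, 0.2937]
tcp_rot: [0.001, -0.148, 0.989, 0.0]
force: [-0.1, -0.4, -0.6]
finger_gap: 0.0854
```

```bash
python3 - <<'E'
from h import *
go([.42,.2,.3],None)
c,im=save('wrist','w21.png',k=1.5)
for p in ((.535,.0208,.108),(.545,-.0989,.148),(.4518,-.0049,.105)): print((proj(c,p)*1.5).round(1))
E
```

```text
t 35.35 shares [-0.02   1.04  -0.032] roll 0 cur jaw 107.0 q [-0.2   0.22  0.1   2.08 -0.03  0.84  1.79]
[385.5 319.4]
[220.9 308.3]
[385.4 212.2]
```

View pics/w21.png

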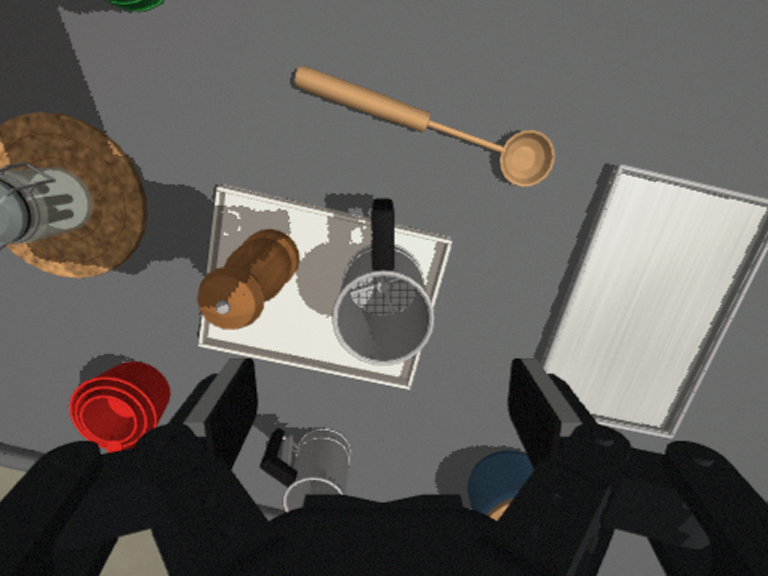

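Request:
send_rows(
  rows=[
    [1,0,0.2,0,0],
    [1,0,0.4,0,0],
    [1,0,0.6,0,0],
    [1,0,0.8,0,0],
    [1,0,1.0,0,0],
  ],
)

```text
t: 35.9
ee_pos: [0.417, 0.1921, 0.2912]
tcp_rot: [-0.001, -0.148, 0.989, -0.001]
force: [0.5, 0.9, -0.7]
finger_gap: 0.0853
```

Request:
send_rows(
  rows=[
    [1,0,0,0,0],
    [1,0,0,0,0],
    [1,0,0,0,0],
  ],
)

```text
t: 36.2
ee_pos: [0.4182, 0.1899, 0.2919]
tcp_rot: [-0.001, -0.147, 0.989, -0.001]
force: [-0.5, -0.6, -0.3]
finger_gap: 0.0854
```

```bash
python3 - <<'E'
from h import *
c,im=save('top','t22.png',k=1.5)
a=cv2.imread('pics/top0.png')
o=np.vstack([cv2.resize(x[145:225,220:400],None,fx=3.7,fy=3.7,interpolation=cv2.INTER_CUBIC) for x in (a,im)])
cv2.imwrite('pics/cmp.png',o)
for p in [(.535,.0208,.108),(.545,-.0989,.148)]: print((proj(c,p)-[220,145])*3.7)
E
```

```text
[110.79843053 161.26514136]
[276.04381    135.00174285]
```

View pics/cmp.png

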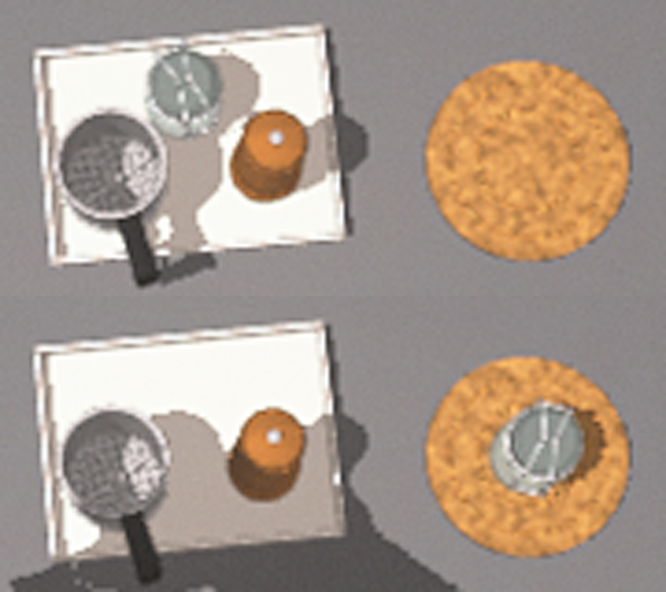

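View pics/t22.png

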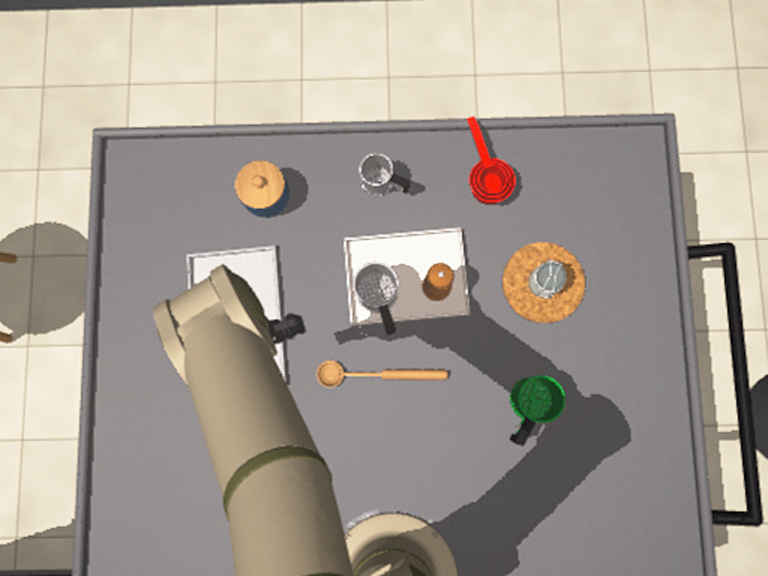

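```bash
python3 - <<'E'
from cell import workorder
print(workorder.sign_off())
E
```

```text
the job is handed in; nothing more can be done
None
```

I moved the sifter and the mill into the pan, stood the jar on the trivet, put both back in the caddy, and handed the job in at about 36 s of robot time. The sign-off reported no verdict, so these are my own last checks:

- **Sifter and mill:** both stand upright about 1–3 mm from where they started, judged from the wrist camera and before/after top pictures.
- **Jar:** it stands upright about 3 mm from the trivet's centre. The wrist force was about 19 N when it touched down, well under the 80 N limit.
- **Bystanders:** the cups, crock and spoon show no visible movement.
- **Arm:** it is well clear of everything.

Two readings disagreed with the text: the finger gap on the mill's waist was 46 mm, not 40, and on the sifter's bar 16.5 mm, not 18. The grips held without slipping.

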